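# Feed a blood-tube rack down a roller lane and dock it

## Robot

A 7-joint arm with a two-finger parallel gripper is mounted at the origin on the work surface. World frame = base frame: x ahead of the robot, y to its left, z up, the work surface at z = 0. Lengths are in m, angles in rad, forces in N, time in s.
With the tool pointing down it reaches from about 0.4 to 0.85 m from the base axis. Payload 4.5 kg.
Tool frame: the origin (TCP) lies on the centre line of the jaws, within the pads' length; the fingertips stand 14 mm ahead of it and the grasp point (between the pads) lies 5 mm behind it; y points along the fingers, z is the direction in which the jaws open and shut, and the axes are right-handed (so a half turn about y gives the same grasp; the last joint's range is limited). The gripper opens to 88 mm and grips with 3 to 60 N. Pads are 18 mm wide; open, the fingers measure 123 mm over their backs; the gripper's body (75 mm by 187 mm) begins 45 mm behind the grasp point.
Start: joints at [-1.072, 0.689, -0.195, 1.565, 0.157, 0.902, -0.215], TCP at [0.28, 0.559, 0.253] pointing down, gripper open.
Joint ranges: [-3.01, 3.01], [-0.46, 2.08], [-1.47, 1.51], [0.13, 2.56], [-1, 4.14], [0.04, 2.09], [-2.66, 2.66]. Speed limits (rad/s): [2.57, 2.57, 3.14, 3.14, 3.14, 3.14, 3.14].

## Interface

Orientations are given as a unit quaternion [x, y, z, w].
In Python, from plant import get_state, imaging, job gives the robot as it stands.
- The arm moves only by the tool send_rows, never from a script. Its argument "motion" is a list that holds one entry, the list of rows, each a list of 7 numbers: the turn, a rotation vector about the tool's x, y, z scaled (see below), then the shift along the tool's x, y, z scaled (see below), then the gripper's target within -1 to 1 (shut at 1, half-way at 0, fully open at -1). In form: [[[rx, ry, rz, tx, ty, tz, gripper], ...]]. A call has exactly 5 rows; each row shifts and turns the commanded pose from where the row before left it, along the tool's axes as they then stand; what a row does not reach is not made up. The controller multiplies each number of a shift by 0.02 m and each number of a turn by 0.08 rad. A row lasts 1/12 s, in which the tool goes at most 41.7 mm and 7.16 degrees, less where a joint would pass 70% of its speed; a pose out of reach is approached as far as the arm can. A call with a number of a shift or a turn outside -1 to 1 is refused whole. A call with a gripper value outside its range is refused whole. The fingers move at their own pace and stop on an object; "force" is the grip in N (left out, the last holds). Time passes only in rows, so rows that do not move let the fingers close, or fill a call up. It gives the time, the measured TCP pose, the force and the opening at its end, in the units of the state.
- get_state(): the state, without advancing time (a new reading comes with each control period).
- imaging.snapshot(name): name is "side" or "top" or "wrist"; returns a dict with "img" (400x640x3 uint8, red, green, blue), "camera_matrix" (3x3 intrinsics, pixels), "R" (3x3) and "t" (3): a world point X has camera coordinates R X + t; the wrist camera has in their place "hand_eye" (4x4, takes a point from camera to tool coordinates, whose origin is the TCP and whose axes are the tool frame's). Camera axes: x right, y down, z forward; pixel columns grow to the right and rows downward; lengths in m; the calibration is good to about 2 mm. A picture is of the moment at which its call begins: read the wrist's pose just before it. There is no depth.
- job.finish_job(): hands the job in, once; it reports no verdict.
The state is a dict: "clock": time; "q": joint angles; "qd": joint speeds; "joint_torque": joint torques, N m; "tool_pos": TCP position; "eef_rot": TCP orientation; "contact_force": force on the tool from outside, world axes, zero at the start; "moment": the same for the moment, N m; "opening": opening from 0.0 (shut) to 1.0 (fully open).
Only numpy, scipy, OpenCV 4.12 (cv2) and the standard library are available. Lean on these libraries where they do the work, as an engineer would, in place of code of your own. Each camera call takes 0.05 s, during which the arm holds its last target.

## Task

Load the white rack of red-capped blood tubes that stands on the steel loading shelf: square it up against the fence, push it off the shelf onto the sloped rollers, and let go so that it rolls down by itself to rest against the blue sprung stop, while the stop is still out. Then press it home against the stop's spring until the orange catch snaps up behind it and holds it there, and leave it. Handle the samples gently all along: no hard pushing or jamming (feel for the fence and the end of the stop), no shoving it off at speed, no tipping, and leave the other things on the bench where they are.

Things in the scene. Friction and masses are not known exactly. Their poses are not given: they have to be found in the camera images.
- lane: Fixed gravity lane: level loading shelf, then sloped rollers. Origin on the bench below the middle of the edge where shelf ends and rollers begin; x level, pointing downhill, y across to the fence side, z up. Shelf: smooth steel (friction about 0.25), top 100 mm up, x -225 to 0, y -130 to +60 mm; open to a tool at its -y side and its uphill end.
- carrier: The white rack of red-capped tubes (sizes: see carrier_mid): its z axis gives its upright direction and its x axis its long side, which starts within about 0.25 rad of the lane's x axis. Origin at the centre of its underside.
- carrier_mid (a point): Centre of the white tube rack's block, 30 mm above its underside. Solid block 120 (its x, along the lane) x 100 (y) x 60 mm high, too wide to grip, plain upright faces; twelve red-capped tubes fixed in it stand 24 mm above the block (84 mm in all), 14 mm or more inside its faces. 0.5 to 0.85 kg. Starts loose on the shelf, skewed, up to about 50 mm short of the fence.
- dock_face (a point): Centre of the uphill face of the blue sprung stop plate (90 wide, 34 mm high), 20 mm above the roller tops; moves with the plate. x axis downhill along the slope (7 degrees below level), y across as the lane's, z square to the rollers. A rack touching the stop has its centre 60 mm uphill of it.
- dock (a joint): Travel of the sprung stop in m, downhill: 0 = out (rest), 0.012 = hard against its end. Damped; takes 3 N to start, 6 N to reach the end; the rolling rack alone hardly moves it. The catch can rise behind the rack only when the stop is in by about 10 mm, and then holds it in by about 8 mm.
- catch (a joint): Orange sprung catch between the rollers on the lane's middle line, angle in rad: 0 = up (6 to 7 mm above the roller tops), about 0.17 = pressed down by a rack over it. It yields to a rack coming downhill and blocks it from going back.
- catch_edge (a point): Fixed point in the lane: the catch's upright holding edge when up, 6 mm above the roller tops, on the middle line, 233 mm down the slope from the start of the rollers. A docked rack's uphill face stands just downhill of it.
- tube_stand: Bystander: single red-capped tube in a 45 mm teal block, 80 mm high, near the rollers on the robot's side. Origin at the centre of its underside.
- specimen_cup: Bystander: jar with yellow cap, 52 mm across, 60 mm high, beyond the lane. Origin at the centre of its underside.
- label_roll: Bystander: white roll, 64 mm across, 40 mm high, beyond the shelf. Origin at the centre of its underside.
- spray_bottle: Bystander: bottle with blue cap, 64 mm across, 170 mm high. Origin at the centre of its underside.
- tip_box: Bystander: blue box with clear lid, 120 x 85 x 62 mm. Origin at the centre of its underside.
- timer: Bystander: flat white bench timer 60 x 70 x 18 mm. Origin at the centre of its underside.
- fence: Fixed upright aluminium fence along the shelf's +y side, 36 mm high above the shelf, its inner face at y = +54 mm of the lane, flush with the far rail of the rollers. Origin and axes are those of lane.
- rollers_start (a point): Start of the rollers: middle of the lane at roller-top height (shelf height), x axis downhill along the 7 degree (0.122 rad) slope, y across as the lane's, z square to the slope. 345 mm of free-turning 20 mm rollers down to the stop. Side rails, inner faces at y = +54 and -54 mm, 25 mm above the rollers; the -y rail starts bluntly, so a 100 mm rack has 8 mm play and enters only if square and at the fence.
Mind the look-alikes: they are no part of the job. Leave any purple or yellow look-alike of the carrier alone.

How it is judged:
By the outcome, as a careful person would: the job done as asked, in the order asked, and still so for the second after the job is handed in, with the robot touching nothing.
It also fails if it takes over 58 s, if anything falls off the work surface, if the arm or the gripper's body presses on something with over 40 N, if the wrist force passes 120 N, or if a joint passes its speed limit or range.

## Working session

There is one attempt and no reset: what is moved stays moved. The work goes in short steps, Python scripts to look and compute and a tool call to move; the robot and the scene stay as the last step left them, time stands still between calls to the robot, and variables do not carry over. Pictures are saved under pics/ and viewed, and the job is handed in when it is done.

Besides the shell and the picture viewer there is one more tool, called after ">>>" in YAML: its name, and indented under it one key for each argument. send_rows: Moves the arm, as the interface text tells. Its arguments: {"type":"object","properties":{"motion":{"type":"array"},"force":{"type":"number"}},"required":["motion"]}

```bash
ls; mkdir -p pics
python3 - <<'E'
from plant import get_state, imaging, job
import cv2,numpy as np
s=get_state(); print({k:np.round(v,3).tolist() for k,v in s.items()})
for n in ["side","top"]:
    d=imaging.snapshot(n); cv2.imwrite(f"pics/{n}0.png",d["img"][:,:,::-1]); print(n,np.round(d["camera_matrix"],1).tolist(),np.round(d["R"],3).tolist(),np.round(d["t"],3).tolist())
E
```

```text
pics
{'clock': 0.0, 'q': [-1.072, 0.69, -0.195, 1.566, 0.157, 0.902, -0.215], 'qd': [0.001, -0.001, -0.001, -0.001, -0.0, 0.001, 0.001], 'joint_torque': [-0.0, -52.756, -1.267, -15.342, -0.053, 0.007, 0.0], 'tool_pos': [0.28, 0.558, 0.252], 'eef_rot': [0.689, -0.163, 0.163, -0.687], 'contact_force': [0.248, 0.026, -0.674], 'moment': [-0.026, -0.013, 0.007], 'opening': 1.002}
side [[487.6, 0.0, 324.2], [0.0, 487.6, 190.2], [0.0, 0.0, 1.0]] [[0.658, -0.753, -0.019], [-0.498, -0.416, -0.761], [0.565, 0.51, -0.649]] [-0.35, 0.367, 1.249]
top [[401.3, 0.0, 313.4], [0.0, 401.3, 202.7], [0.0, 0.0, 1.0]] [[0.011, -1.0, -0.001], [-0.991, -0.01, -0.13], [0.13, 0.003, -0.992]] [0.026, 0.561, 1.126]
```

View pics/side0.png

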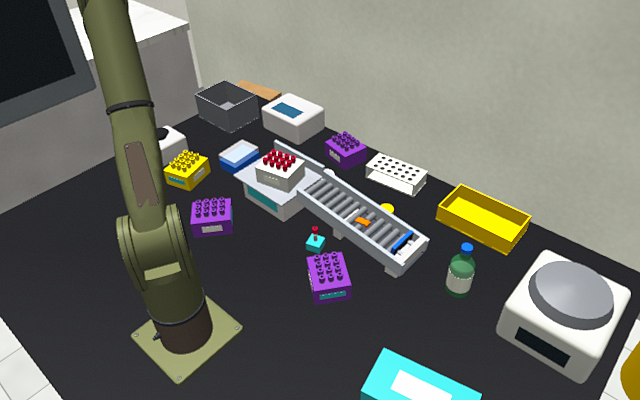

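View pics/top0.png

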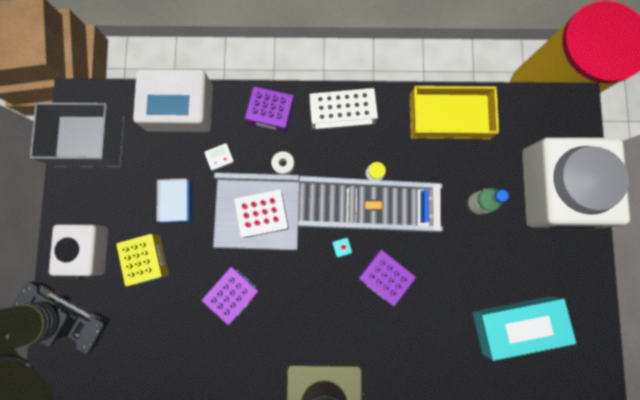

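The top view shows one white rack with red caps at (261,212), on the shelf. The purple racks at (230,296), (387,277) and (269,108) and the yellow one at (141,260) are look-alikes to leave alone. The stop is at (425,206) and the catch at (373,205). I'll enlarge the lane to confirm.

Run:
```python
import cv2
a=cv2.imread("pics/top0.png")[160:270,200:350]; cv2.imwrite("pics/topc.png",cv2.resize(a,None,fx=5.3,fy=5.3,interpolation=cv2.INTER_CUBIC))
a=cv2.imread("pics/top0.png")[160:250,290:450]; cv2.imwrite("pics/topd.png",cv2.resize(a,None,fx=5,fy=5,interpolation=cv2.INTER_CUBIC))
a=cv2.imread("pics/side0.png")[130:280,220:430]; cv2.imwrite("pics/sidec.png",cv2.resize(a,None,fx=3.8,fy=3.8,interpolation=cv2.INTER_CUBIC))
```

```text
(no output)
```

View pics/topc.png

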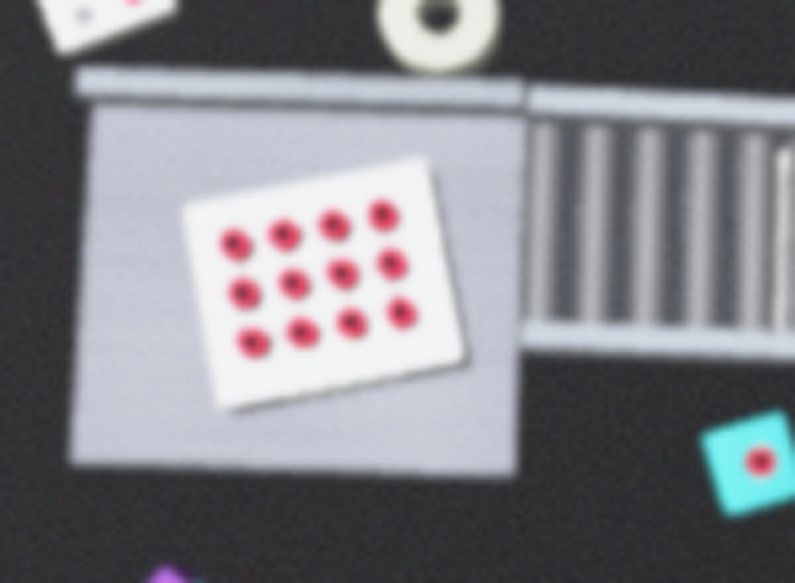

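View pics/topd.png

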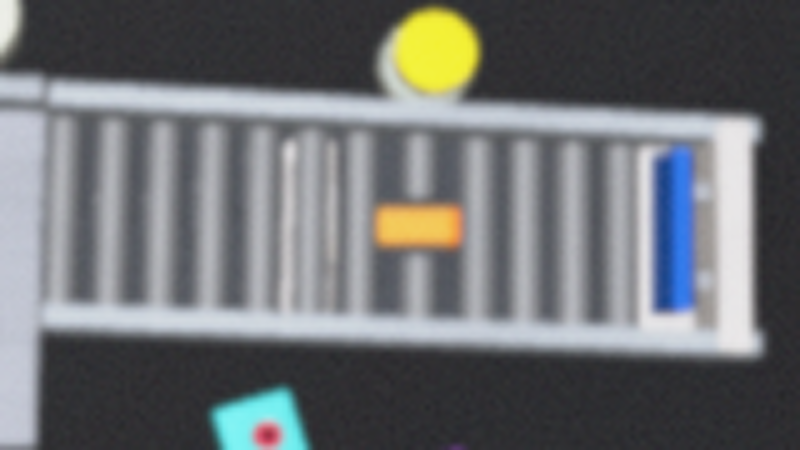

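View pics/sidec.png

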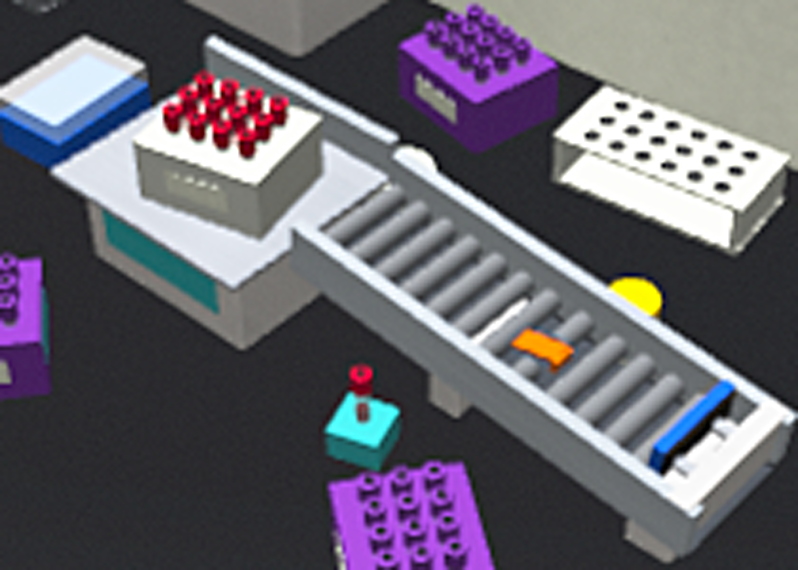

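Confirmed: the rack corners in the top crop are near (185,205), (425,158), (466,360) and (222,410), and the near shelf corners are (70,464) and (515,477). Next I'll measure them.

```bash
cat > h.py <<'E'
import numpy as np,cv2
from scipy.spatial.transform import Rotation as Ro
def ray(d,uv,z):
    R,t,K=d["R"],d["t"],d["camera_matrix"]; uv=np.atleast_2d(uv).astype(float)
    c=-R.T@t; r=(np.linalg.inv(K)@np.c_[uv,np.ones(len(uv))].T).T@R
    return c+r*((z-c[2])/r[:,2])[:,None]
def proj(d,X):
    X=np.atleast_2d(X); c=X@d["R"].T+d["t"]; p=c@d["camera_matrix"].T; return p[:,:2]/p[:,2:]
def hull(mask):
    cs,_=cv2.findContours(mask.astype(np.uint8),cv2.RETR_EXTERNAL,cv2.CHAIN_APPROX_NONE)
    return max(cs,key=cv2.contourArea)
E
python3 - <<'E'
from h import *
from plant import get_state, imaging
d=imaging.snapshot("top"); s=imaging.snapshot("side")
f=lambda a,k,o:(np.array(a)+.5)/k-.5+np.array(o)
A=lambda a:f(a,5.3,[200,160]); B=lambda a:f(a,5,[290,160]); S=lambda a:f(a,3.8,[220,130])
np.set_printoptions(precision=4,suppress=True)
print("cam",-d["R"].T@d["t"],-s["R"].T@s["t"])
sh=ray(d,A([[70,464],[515,477],[524,118],[92,104]]),.1); print("shelf top",sh)
print("shelf side",ray(s,S([[50,171],[238,286]]),.1))
print("fence top inner",ray(d,A([[77,95],[523,107]]),.136))
c=ray(d,A([[185,205],[425,158],[466,360],[222,410]]),.16);print("rack",c,np.linalg.norm(np.diff(c,axis=0,append=c[:1]),axis=1),c.mean(0))
print("rack side",ray(s,S([[135,143],[258,183],[322,118]]),.16))
lx=sh[1]-sh[0]; print("len",np.linalg.norm(lx),"ang",np.arctan2(lx[1],lx[0]))
print("rails top",ray(d,B([[50,107],[715,137]]),.12),ray(d,B([[45,303],[640,330]]),.12))
print("catch",ray(d,B([[460,227],[376,227]]),.08),"stop",ray(d,B([[655,230]]),.09))
# stands
print("tubestand",ray(d,A([[760,462]]),.08))
print("spray",ray(d,[[502,196]],.17))
E
```

```text
cam [0.4102 0.0286 1.189 ] [-0.2917 -0.7481  1.0828]
shelf top [[0.429  0.3019 0.1   ]
 [0.4249 0.0752 0.1   ]
 [0.6103 0.0735 0.1   ]
 [0.6154 0.2985 0.1   ]]
shelf side [[0.4316 0.3036 0.1   ]
 [0.4312 0.0766 0.1   ]]
fence top inner [[0.6131 0.2973 0.136 ]
 [0.6093 0.0726 0.136 ]]
rack [[0.5544 0.236  0.16  ]
 [0.5789 0.1192 0.16  ]
 [0.48   0.0972 0.16  ]
 [0.4547 0.2146 0.16  ]] [0.1194 0.1012 0.12   0.102 ] [0.517  0.1668 0.16  ]
rack side [[0.4563 0.2139 0.16  ]
 [0.4837 0.1002 0.16  ]
 [0.5788 0.1194 0.16  ]]
len 0.2267370480440972 ang -1.5892193844345364
rails top [[ 0.609   0.0696  0.12  ]
 [ 0.5963 -0.2897  0.12  ]] [[ 0.5026  0.0707  0.12  ]
 [ 0.4915 -0.2468  0.12  ]]
catch [[ 0.551  -0.1582  0.08  ]
 [ 0.5505 -0.1115  0.08  ]] stop [[ 0.5491 -0.2641  0.09  ]]
tubestand [[ 0.4342 -0.0508  0.08  ]]
spray [[ 0.566  -0.4521  0.17  ]]
```

The measurements agree. The lane origin is about (0.556, 0.075) with yaw about -1.589, from the shelf corners, fence and rails. The rack is at lane (-91, -40) mm, skewed +0.22 rad, with edges measuring 119-120 x 101-102 mm.

Plan: spread both fingers along lane x and push the -y face, so the two contacts square the rack against the fence. Then push the uphill face with the jaws half open.

```bash
cat >> h.py <<'E'
L0=np.array([.556,.075,0]); YAW=-1.589
RL=Ro.from_euler('z',YAW).as_matrix()
def lane(p): return (np.asarray(p)-L0)@RL
def world(p): return RL@np.asarray(p)+L0
def goto(target_lane,Rt):
    """print rot vec units & shift units(tool axes AFTER turn and before)"""
    from plant import get_state
    s=get_state(); R=Ro.from_quat(s["eef_rot"]); p=np.array(s["tool_pos"])
    rv=(R.inv()*Ro.from_matrix(Rt)).as_rotvec()
    dp=world(target_lane)-p
    print("t",round(s["clock"],2),"lane",lane(p).round(4),"F",(np.array(s["contact_force"])@RL).round(2),"open",round(float(s["opening"]),2))
    print("turn units",(rv/.08).round(2),"| shift units now",(R.inv().apply(dp)/.02).round(2),"| after turn",(Rt.T@dp/.02).round(2))
def tool(zlane,pitch=0):
    # tool y down (pitched), z along given lane vec
    y=np.array([0,0,-1.]); z=np.array(zlane,float); x=np.cross(y,z)
    M=np.c_[x,y,z]
    if pitch: M=Ro.from_rotvec([0,pitch,0]).as_matrix()@M
    return RL@M
E
python3 - <<'E'
from h import *
from plant import get_state
s=get_state(); print(Ro.from_quat(s["eef_rot"]).as_matrix().round(3).tolist())
for z in ([1,0,0],[-1,0,0],[0,1,0],[0,-1,0]): print(z); goto([-.09,-.125,.145],tool(z)) if 1 else 0
E
```

```text
[[0.894, -0.0, 0.448], [-0.448, -0.001, 0.894], [0.0, -1.0, -0.001]]
[1, 0, 0]
t 0.2 lane [-0.4783 -0.2847  0.2522] F [0.45 0.47 0.83] open 1.0
turn units [0.000e+00 3.369e+01 2.000e-02] | shift units now [ 15.59   5.38 -14.06] | after turn [-7.99  5.36 19.41]
[-1, 0, 0]
t 0.2 lane [-0.4783 -0.2847  0.2522] F [0.45 0.47 0.83] open 1.0
turn units [ 0.01 -5.58 -0.  ] | shift units now [ 15.59   5.38 -14.06] | after turn [  7.99   5.36 -19.41]
[0, 1, 0]
t 0.2 lane [-0.4783 -0.2847  0.2522] F [0.45 0.47 0.83] open 1.0
turn units [1.000e-02 1.405e+01 1.000e-02] | shift units now [ 15.59   5.38 -14.06] | after turn [19.41  5.36  7.99]
[0, -1, 0]
t 0.2 lane [-0.4783 -0.2847  0.2522] F [0.45 0.47 0.83] open 1.0
turn units [ 1.000e-02 -2.522e+01 -1.000e-02] | shift units now [ 15.59   5.38 -14.06] | after turn [-19.41   5.36  -7.99]
```

>>> send_rows:
  motion:
    - [[0,-1,0,0,0,0,-0.6],[0,-1,0,0,0,0,-0.6],[0,-1,0,0,0,0,-0.6],[0,-1,0,0,0,0,-0.6],[0,-1,0,0,0,0,-0.6]]

```text
clock: 0.62
tool_pos: [0.2801, 0.5585, 0.2525]
eef_rot: [0.707, -0.022, 0.021, -0.707]
contact_force: [0.2, -0.4, -0.5]
opening: 0.803
```

>>> send_rows:
  motion:
    - [[0,-0.58,0,0,0,0,-0.6],[0,0,0,0,0,-1,-0.6],[0,0,0,0,0,-1,-0.6],[0,0,0,0,0,-1,-0.6],[0,0,0,0,0,-1,-0.6]]

```text
clock: 1.03
tool_pos: [0.2786, 0.4777, 0.2525]
eef_rot: [0.707, -0.006, 0.006, -0.707]
contact_force: [1.0, 0.5, 0.5]
opening: 0.798
```

>>> send_rows:
  motion:
    - [[0,0,0,0.5,0,-1,-0.6],[0,0,0,0.5,0,-1,-0.6],[0,0,0,0.5,0,-1,-0.6],[0,0,0,0.5,0,-1,-0.6],[0,0,0,0.5,0,-1,-0.6]]

```text
clock: 1.45
tool_pos: [0.3271, 0.3768, 0.2527]
eef_rot: [0.707, -0.006, 0.006, -0.707]
contact_force: [0.6, -0.1, 0.1]
opening: 0.802
```

>>> send_rows:
  motion:
    - [[0,0,0,0.5,0,-1,-0.6],[0,0,0,0.5,0,-1,-0.6],[0,0,0,0.5,0,-1,-0.6],[0,0,0,0.5,0,-1,-0.6],[0,0,0,0.5,0,-1,-0.6]]

```text
clock: 1.87
tool_pos: [0.3753, 0.2759, 0.2527]
eef_rot: [-0.707, 0.006, -0.006, 0.707]
contact_force: [0.3, -0.6, 1.4]
opening: 0.799
```

```bash
python3 -c "
from h import *
goto([-.09,-.14,.142],tool([-1,0,0]))"
```

```text
t 1.87 lane [-0.1976 -0.1843  0.2527] F [0.64 0.36 1.42] open 0.8
turn units [-0. -0.  0.] | shift units now [ 2.21  5.54 -5.38] | after turn [ 2.21  5.54 -5.38]
```

>>> send_rows:
  motion:
    - [[0,0,0,0.3,0,-1,-0.6],[0,0,0,0.3,0.5,-1,-0.6],[0,0,0,0.3,0.5,-1,-0.6],[0,0,0,0.3,0.5,-1,-0.6],[0,0,0,0.3,0.5,-1,-0.6]]

```text
clock: 2.28
tool_pos: [0.4034, 0.1755, 0.2124]
eef_rot: [-0.707, 0.006, -0.007, 0.707]
contact_force: [1.1, 0.2, -0.7]
opening: 0.802
```

>>> send_rows:
  motion:
    - [[0,0,0,0.2,0.8,-0.38,-0.6],[0,0,0,0.2,0.8,0,-0.6],[0,0,0,0.2,0.8,0,-0.6],[0,0,0,0,0.8,0,-0.6],[0,0,0,0,0.34,0,-0.6]]

```text
clock: 2.7
tool_pos: [0.4147, 0.1682, 0.1404]
eef_rot: [0.707, -0.007, 0.006, -0.707]
contact_force: [-0.2, 0.7, -0.2]
opening: 0.797
```

```bash
python3 -c "
from h import *
from plant import imaging
goto([-.09,-.11,.142],tool([-1,0,0]))
d=imaging.snapshot('side');a=d['img'][110:230,200:350,::-1];cv2.imwrite('pics/s1.png',cv2.resize(a,None,fx=5,fy=5))"
```

```text
t 2.7 lane [-0.0906 -0.143   0.1404] F [-0.74 -0.26 -0.15] open 0.8
turn units [ 0.01 -0.01 -0.02] | shift units now [ 1.65 -0.08 -0.03] | after turn [ 1.65 -0.08 -0.03]
```

View pics/s1.png

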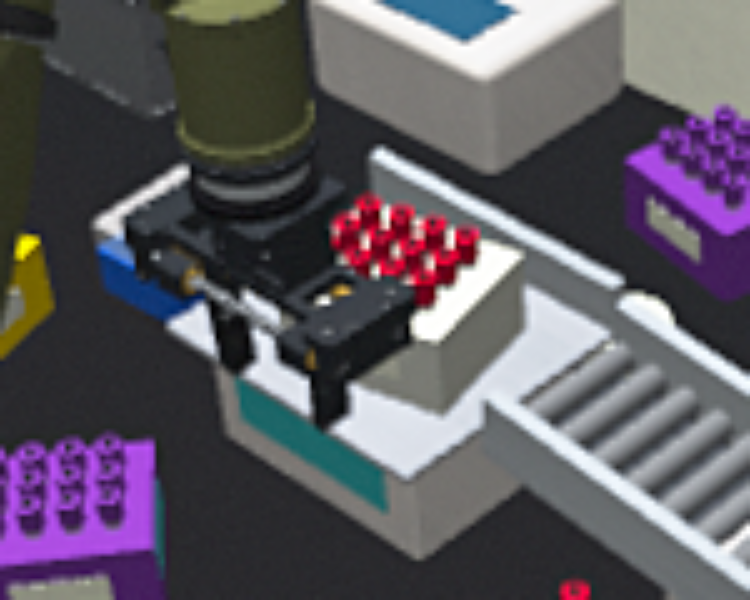

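The picture shows both fingers, at (235,345) and (325,395), standing off the rack's near face, with the gripper body clear above the shelf. I'll raise the tool about 6 mm for clearance over the tubes and push slowly.

>>> send_rows:
  motion:
    - [[0,0,0,0.4,-0.3,0,-0.6],[0,0,0,0.4,0,0,-0.6],[0,0,0,0.3,0,0,-0.6],[0,0,0,0.2,0,0,-0.6],[0,0,0,0.1,0,0,-0.6]]

```text
clock: 3.17
tool_pos: [0.444, 0.1681, 0.1482]
eef_rot: [-0.707, 0.006, -0.007, 0.707]
contact_force: [-0.2, 0.3, 0.4]
opening: 0.797
```

>>> send_rows:
  motion:
    - [[0,0,0,0.12,0,0,-0.6],[0,0,0,0.12,0,0,-0.6],[0,0,0,0.12,0,0,-0.6],[0,0,0,0.12,0,0,-0.6],[0,0,0,0.12,0,0,-0.6]]

```text
clock: 3.58
tool_pos: [0.4546, 0.1683, 0.1479]
eef_rot: [-0.707, 0.006, -0.006, 0.707]
contact_force: [-2.4, 1.0, 2.1]
opening: 0.805
```

>>> send_rows:
  motion:
    - [[0,0,0,0.12,0,0,-0.6],[0,0,0,0.12,0,0,-0.6],[0,0,0,0.12,0,0,-0.6],[0,0,0,0.12,0,0,-0.6],[0,0,0,0.12,0,0,-0.6]]

```text
clock: 4.0
tool_pos: [0.4672, 0.1676, 0.1479]
eef_rot: [-0.707, 0.007, -0.007, 0.707]
contact_force: [-1.8, 0.6, 1.7]
opening: 0.801
```

```bash
python3 -c "
from h import *
from plant import imaging
goto([-.09,-.055,.146],tool([-1,0,0]))
d=imaging.snapshot('side');a=d['img'][110:230,200:350,::-1];cv2.imwrite('pics/s2.png',cv2.resize(a,None,fx=5,fy=5))"
```

```text
t 4.0 lane [-0.091  -0.0904  0.1479] F [-0.52 -1.78  1.71] open 0.8
turn units [-0. -0.  0.] | shift units now [ 1.77  0.1  -0.05] | after turn [ 1.77  0.1  -0.05]
```

View pics/s2.png

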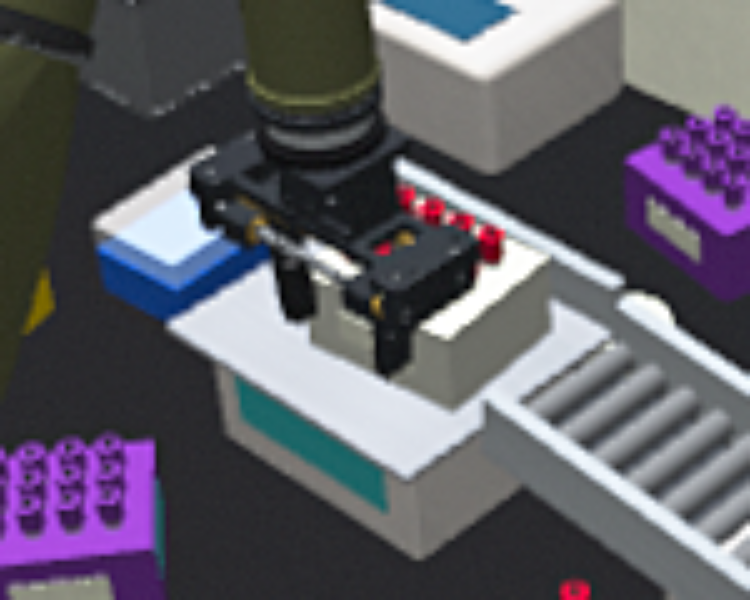

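The rack has squared onto both fingers, with a light drag force of about 2 N. I'll carry on towards the fence, slowing down as it gets close.

>>> send_rows:
  motion:
    - [[0,0,0,0.12,0,0,-0.6],[0,0,0,0.12,0,0,-0.6],[0,0,0,0.12,0,0,-0.6],[0,0,0,0.12,0,0,-0.6],[0,0,0,0.12,0,0,-0.6]]

```text
clock: 4.47
tool_pos: [0.4793, 0.1673, 0.1478]
eef_rot: [0.707, -0.007, 0.007, -0.707]
contact_force: [-2.1, 1.5, -0.1]
opening: 0.806
```

>>> send_rows:
  motion:
    - [[0,0,0,0.12,0,0,-0.6],[0,0,0,0.12,0,0,-0.6],[0,0,0,0.12,0,0,-0.6],[0,0,0,0.1,0,0,-0.6],[0,0,0,0.1,0,0,-0.6]]

```text
clock: 4.88
tool_pos: [0.4901, 0.1667, 0.1478]
eef_rot: [0.707, -0.007, 0.006, -0.707]
contact_force: [-3.1, 0.3, 0.6]
opening: 0.798
```

>>> send_rows:
  motion:
    - [[0,0,0,0.06,0,0,-0.6],[0,0,0,0.05,0,0,-0.6],[0,0,0,0.05,0,0,-0.6],[0,0,0,0.05,0,0,-0.6],[0,0,0,0.05,0,0,-0.6]]

```text
clock: 5.3
tool_pos: [0.4954, 0.167, 0.1479]
eef_rot: [0.707, -0.007, 0.006, -0.707]
contact_force: [-2.0, -0.5, 1.2]
opening: 0.801
```

```bash
python3 -c "
from h import *
goto([-.09,-.055,.146],tool([-1,0,0]))"
```

```text
t 5.3 lane [-0.0909 -0.0622  0.1479] F [ 0.52 -2.02  1.16] open 0.8
turn units [ 0. -0. -0.] | shift units now [ 0.36  0.09 -0.04] | after turn [ 0.36  0.09 -0.04]
```

>>> send_rows:
  motion:
    - [[0,0,0,0.05,0,0,-0.6],[0,0,0,0.05,0,0,-0.6],[0,0,0,0.05,0,0,-0.6],[0,0,0,0.05,0,0,-0.6],[0,0,0,0.03,0,0,-0.6]]

```text
clock: 5.72
tool_pos: [0.5002, 0.1671, 0.1479]
eef_rot: [-0.707, 0.006, -0.007, 0.707]
contact_force: [-1.8, -0.0, -0.9]
opening: 0.799
```

>>> send_rows:
  motion:
    - [[0,0,0,0.03,0,0,-0.6],[0,0,0,0.03,0,0,-0.6],[0,0,0,0.03,0,0,-0.6],[0,0,0,0.03,0,0,-0.6],[0,0,0,0,0,0,-0.6]]

```text
clock: 6.13
tool_pos: [0.5024, 0.167, 0.1479]
eef_rot: [-0.707, 0.007, -0.007, 0.707]
contact_force: [-1.3, 0.2, -1.7]
opening: 0.799
```

>>> send_rows:
  motion:
    - [[0,0,0,0.03,0,0,-0.6],[0,0,0,0.03,0,0,-0.6],[0,0,0,0.03,0,0,-0.6],[0,0,0,0.02,0,0,-0.6],[0,0,0,0,0,0,-0.6]]

```text
clock: 6.55
tool_pos: [0.5025, 0.167, 0.1478]
eef_rot: [0.707, -0.008, 0.005, -0.707]
contact_force: [-7.5, 0.4, 3.4]
opening: 0.798
```

```bash
python3 -c "
from h import *
from plant import imaging
goto([-.09,-.055,.146],tool([-1,0,0]))
d=imaging.snapshot('top');a=d['img'][160:270,200:350,::-1];cv2.imwrite('pics/t3.png',cv2.resize(a,None,fx=5.3,fy=5.3,interpolation=cv2.INTER_CUBIC))
"
```

```text
t 6.55 lane [-0.091  -0.0552  0.1478] F [-0.23 -7.5   3.36] open 0.8
turn units [ 0.01  0.   -0.05] | shift units now [ 0.01  0.09 -0.05] | after turn [ 0.01  0.09 -0.05]
```

View pics/t3.png

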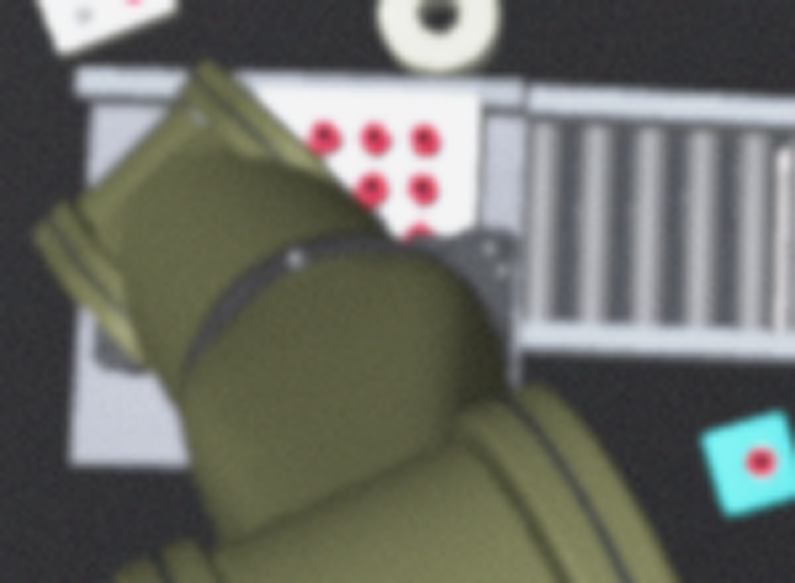

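The fence is felt at 7.5 N. The rack is square against it, with its front edge at about (478,160) in the crop parallel to the shelf edge. Now I'll back off, rise and turn the tool to the uphill end.

>>> send_rows:
  motion:
    - [[0,0,0,-0.3,0,0,-0.6],[0,0,0,-0.6,0,0,-0.6],[0,0,0,-0.8,0,0,-0.6],[0,0,0,-0.8,-0.5,0,-0.6],[0,0,0,-0.5,-1,0,-0.6]]

```text
clock: 7.02
tool_pos: [0.4431, 0.1677, 0.1771]
eef_rot: [0.708, -0.007, 0.005, -0.707]
contact_force: [-0.5, -0.2, 0.1]
opening: 0.8
```

>>> send_rows:
  motion:
    - [[0,0,0,0,-1,0.5,-0.4],[0,0,0,0,-1,0.9,0],[0,0,0,0,-1,0.9,0],[0,0,0,0,0,1,0],[0,0,0,0,0,1,0]]

```text
clock: 7.43
tool_pos: [0.4482, 0.2556, 0.24]
eef_rot: [-0.706, 0.005, -0.009, 0.708]
contact_force: [-0.8, -0.7, -0.4]
opening: 0.502
```

>>> send_rows:
  motion:
    - [[0,0,0,0.5,0,1,0],[0,0,0,1,0,0.7,0],[0,0,0,1,0,0,0],[0,0,0,1,0,0,0],[0,0,0,1,0,0,0]]

```text
clock: 7.85
tool_pos: [0.5388, 0.2869, 0.2385]
eef_rot: [-0.707, 0.005, -0.007, 0.707]
contact_force: [0.3, -0.3, -0.3]
opening: 0.504
```

>>> send_rows:
  motion:
    - [[0,1,0,0,0,0,0],[0,1,0,0,0,0,0],[0,1,0,0,0,0,0],[0,1,0,0,0,0,0],[0,1,0,0,0,0,0]]

```text
clock: 8.27
tool_pos: [0.538, 0.2865, 0.2384]
eef_rot: [-0.691, 0.147, -0.149, 0.692]
contact_force: [-0.9, -0.4, -1.8]
opening: 0.502
```

>>> send_rows:
  motion:
    - [[0,1,0,0,0,0,0],[0,1,0,0,0,0,0],[0,1,0,0,0,0,0],[0,1,0,0,0,0,0],[0,1,0,0,0,0,0]]

```text
clock: 8.68
tool_pos: [0.538, 0.2865, 0.2385]
eef_rot: [-0.647, 0.282, -0.284, 0.649]
contact_force: [0.8, 0.9, -0.1]
opening: 0.504
```

>>> send_rows:
  motion:
    - [[0,1,0,0,0,0,0],[0,1,0,0,0,0,0],[0,1,0,0,0,0,0],[0,1,0,0,0,0,0],[0,1,0,0,0,0,0]]

```text
clock: 9.1
tool_pos: [0.538, 0.2865, 0.2385]
eef_rot: [-0.578, 0.405, -0.406, 0.58]
contact_force: [-0.5, 0.6, -0.4]
opening: 0.5
```

```bash
python3 -c "
from h import *
from plant import imaging
goto([-.19,.004,.147],tool([0,1,0]))
d=imaging.snapshot('top');a=d['img'][160:270,200:350,::-1];cv2.imwrite('pics/t4.png',cv2.resize(a,None,fx=5.3,fy=5.3,interpolation=cv2.INTER_CUBIC))
d=imaging.snapshot('side');a=d['img'][110:230,200:350,::-1];cv2.imwrite('pics/s4.png',cv2.resize(a,None,fx=5,fy=5))
"
```

```text
t 9.1 lane [-0.2111 -0.0219  0.2385] F [-0.55 -0.56 -0.38] open 0.5
turn units [-0.04  4.58 -0.  ] | shift units now [1.45 4.58 0.81] | after turn [1.06 4.58 1.29]
```

View pics/t4.png

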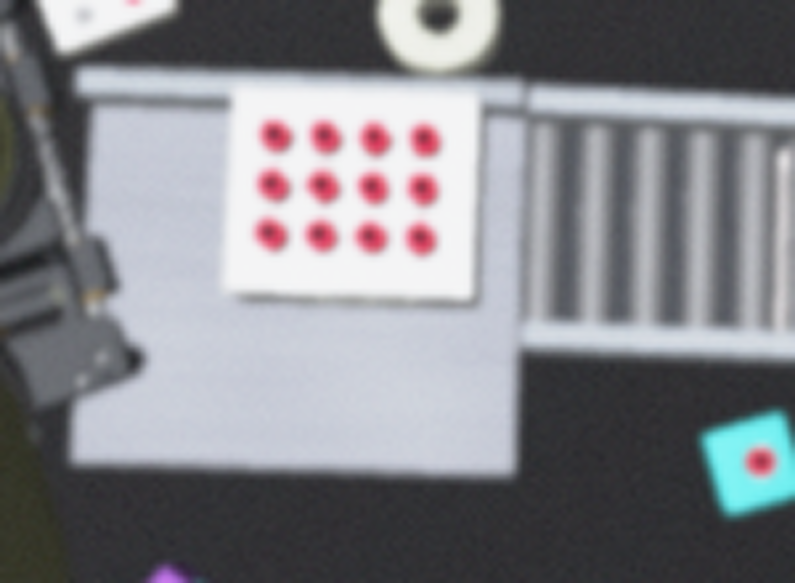

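View pics/s4.png

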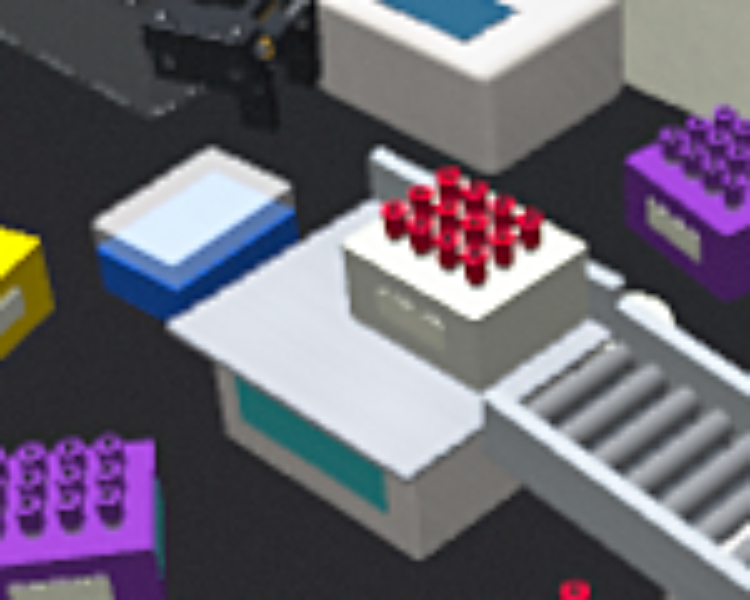

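The rack is clear and square, with top corners at about (232,88), (480,94), (473,300) and (224,292). I'll check those in lane coordinates.

```bash
python3 -c "
from h import *
from plant import imaging
d=imaging.snapshot('top')
f=lambda a:(np.array(a)+.5)/5.3-.5+np.array([200,160])
c=lane(ray(d,f([[232,88],[480,94],[473,300],[224,292]]),.16));print(c.round(4),c.mean(0), np.arctan2(*(c[1]-c[0])[1::-1]),np.arctan2(*(c[2]-c[3])[1::-1]))
"
```

```text
[[-0.141   0.0542  0.16  ]
 [-0.0188  0.0547  0.16  ]
 [-0.0185 -0.0471  0.16  ]
 [-0.1397 -0.0467  0.16  ]] [-0.07951253  0.00379348  0.16      ] 0.00394877988168878 -0.0035647686599542
```

>>> send_rows:
  motion:
    - [[0,1,0,0,0,0,0],[0,1,0,0,0,0,0],[0,1,0,0,0,0,0],[0,1,0,0,0,0,0],[0,0.58,0,0,0,0,0]]

```text
clock: 9.67
tool_pos: [0.5373, 0.2864, 0.2382]
eef_rot: [0.496, -0.504, 0.504, -0.497]
contact_force: [0.0, 0.1, -0.5]
opening: 0.501
```

```bash
python3 -c "
from h import *
goto([-.18,.004,.147],tool([0,1,0]))"
```

```text
t 9.67 lane [-0.2111 -0.0226  0.2382] F [-0.11  0.02 -0.47] open 0.5
turn units [-0.02  0.04 -0.01] | shift units now [1.56 4.56 1.32] | after turn [1.55 4.56 1.33]
```

The rack is at lane (-79.5, +3.8) mm with a skew of ±0.004 rad, so it is against the fence. I'll lower behind it.

>>> send_rows:
  motion:
    - [[0,0,0,0.2,0.5,0.33,0],[0,0,0,0.3,1,0.5,0],[0,0,0,0.2,1,0.5,0],[0,0,0,0,1,0,0],[0,0,0,0,1,0,0]]

```text
clock: 10.08
tool_pos: [0.5647, 0.2707, 0.1464]
eef_rot: [0.497, -0.503, 0.503, -0.497]
contact_force: [-0.7, 0.6, -0.1]
opening: 0.5
```

>>> send_rows:
  motion:
    - [[0,0,0,0.3,0.06,0,0],[0,0,0,0.4,0,0,0],[0,0,0,0.4,0,0,0],[0,0,0,0.2,0,0,0],[0,0,0,0.1,0,0,0]]

```text
clock: 10.5
tool_pos: [0.5639, 0.2424, 0.1481]
eef_rot: [0.496, -0.503, 0.504, -0.497]
contact_force: [-0.1, 0.2, -0.2]
opening: 0.496
```

```bash
python3 -c "
from h import *
from plant import imaging
goto([-.1485,.004,.147],tool([0,1,0]))
d=imaging.snapshot('side');a=d['img'][110:230,200:350,::-1];cv2.imwrite('pics/s5.png',cv2.resize(a,None,fx=5,fy=5))
"
```

```text
t 10.5 lane [-0.1675  0.0048  0.1481] F [-0.25 -0.14 -0.22] open 0.5
turn units [-0.03  0.03 -0.  ] | shift units now [ 0.95  0.05 -0.04] | after turn [ 0.95  0.06 -0.04]
```

View pics/s5.png

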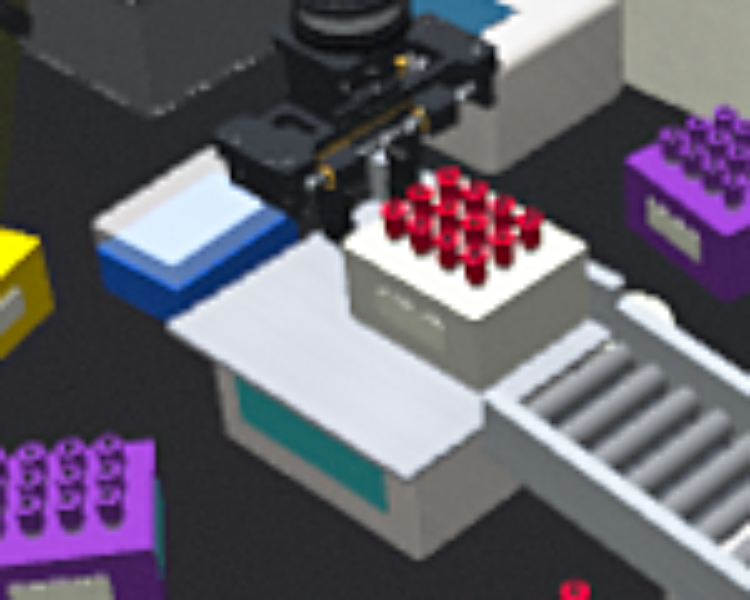

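>>> send_rows:
  motion:
    - [[0,0,0,0.25,-0.2,0,0],[0,0,0,0.25,0,0,0],[0,0,0,0.2,0,0,0],[0,0,0,0.1,0,0,0],[0,0,0,0.1,0,0,0]]

```text
clock: 10.97
tool_pos: [0.5626, 0.2273, 0.1511]
eef_rot: [-0.496, 0.504, -0.503, 0.497]
contact_force: [0.3, 4.1, 3.3]
opening: 0.5
```

>>> send_rows:
  motion:
    - [[0,0,0,0.1,0,0,0],[0,0,0,0.12,0,0,0],[0,0,0,0.12,0,0,0],[0,0,0,0.12,0,0,0],[0,0,0,0.12,0,0,0]]

```text
clock: 11.38
tool_pos: [0.5619, 0.2166, 0.1511]
eef_rot: [-0.496, 0.504, -0.502, 0.498]
contact_force: [-2.2, 4.4, 4.0]
opening: 0.503
```

>>> send_rows:
  motion:
    - [[0,0,0,0.12,0,0,0],[0,0,0,0.12,0,0,0],[0,0,0,0.12,0,0,0],[0,0,0,0.12,0,0,0],[0,0,0,0.12,0,0,0]]

```text
clock: 11.8
tool_pos: [0.5617, 0.2046, 0.1511]
eef_rot: [-0.496, 0.504, -0.502, 0.498]
contact_force: [-1.7, 6.0, 4.2]
opening: 0.497
```

```bash
python3 -c "
from h import *
from plant import imaging
goto([-.009,.004,.152],tool([0,1,0]))
d=imaging.snapshot('side');a=d['img'][110:230,200:350,::-1];cv2.imwrite('pics/s6.png',cv2.resize(a,None,fx=5,fy=5))
"
```

```text
t 11.8 lane [-0.1297  0.0034  0.1511] F [-5.96 -1.78  4.22] open 0.5
turn units [ 0.    0.07 -0.04] | shift units now [ 6.04 -0.06 -0.  ] | after turn [ 6.04 -0.05  0.03]
```

View pics/s6.png

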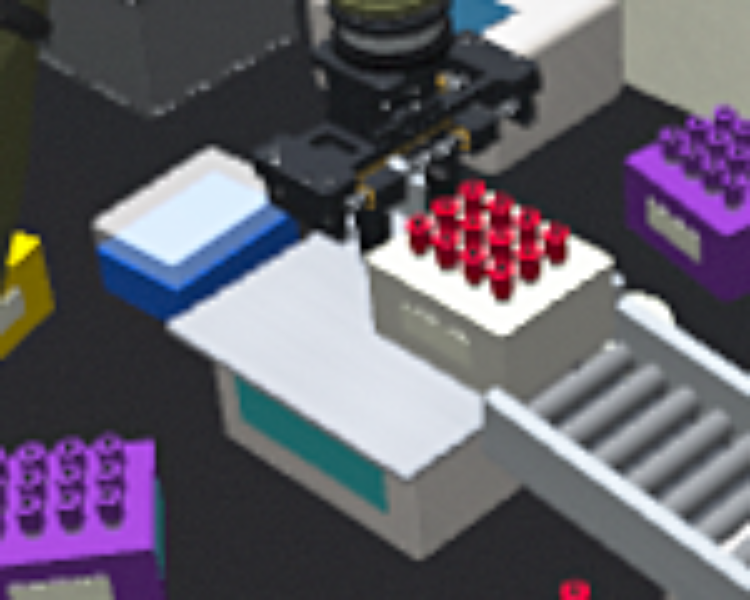

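Force rose to 6 N, which is more than the shelf drag alone. I'll look from above before pushing on.

```bash
python3 -c "
from h import *
from plant import imaging,get_state
s=get_state();print(s['moment'],s['contact_force'])
goto([-.009,.004,.152],tool([0,1,0]))
d=imaging.snapshot('top');a=d['img'][160:270,200:350,::-1];cv2.imwrite('pics/t6.png',cv2.resize(a,None,fx=5.3,fy=5.3,interpolation=cv2.INTER_CUBIC))
d=imaging.snapshot('wrist');cv2.imwrite('pics/w6.png',d['img'][:,:,::-1])
"
```

```text
[ 0.67481514  0.47592514 -0.24294729] [-2.54519863  3.39669141  3.41598814]
t 11.85 lane [-0.1287  0.0034  0.151 ] F [-3.35 -2.61  3.42] open 0.5
turn units [ 0.    0.06 -0.02] | shift units now [ 5.99 -0.06 -0.  ] | after turn [ 5.99 -0.05  0.03]
```

View pics/t6.png

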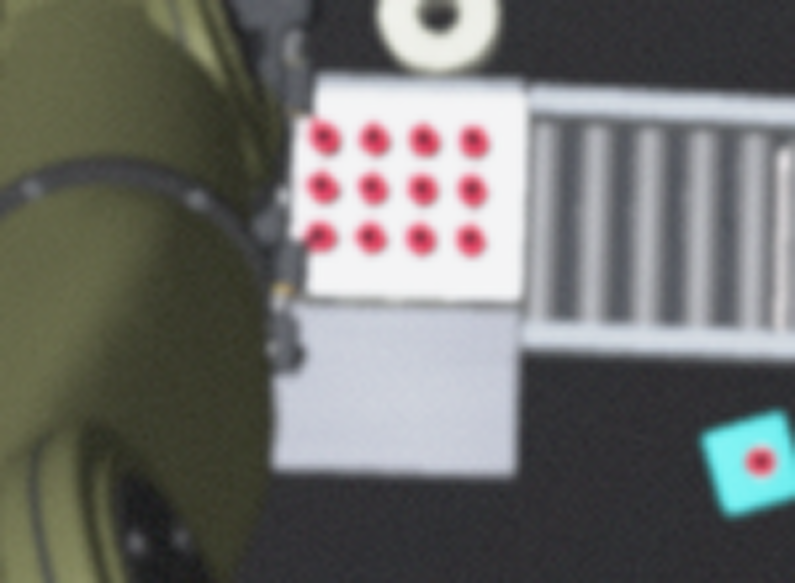

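View pics/w6.png

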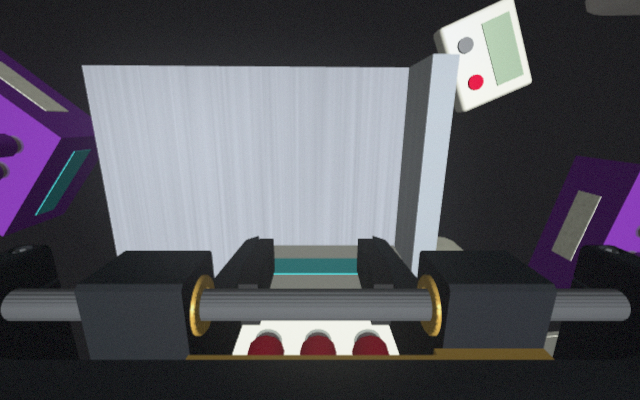

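The top view shows the rack still square at the fence, with its front edge just at the shelf end (525,190). The extra force is side and vertical pad friction that built up after I raised the tool. I'll ease off to release it, then go on.

>>> send_rows:
  motion:
    - [[0,0,0,-0.3,0,0,0],[0,0,0,-0.1,0,0,0],[0,0,0,0,0,-0.03,0],[0,0,0,0.15,0,0,0],[0,0,0,0.15,0,0,0]]

```text
clock: 12.37
tool_pos: [0.5615, 0.2036, 0.1504]
eef_rot: [0.497, -0.503, 0.504, -0.496]
contact_force: [0.3, -1.0, 0.1]
opening: 0.502
```

>>> send_rows:
  motion:
    - [[0,0,0,0.12,0,0,0],[0,0,0,0.12,0,0,0],[0,0,0,0.12,0,0,0],[0,0,0,0.12,0,0,0],[0,0,0,0.12,0,0,0]]

```text
clock: 12.78
tool_pos: [0.5613, 0.1923, 0.1507]
eef_rot: [-0.496, 0.504, -0.503, 0.497]
contact_force: [-1.2, 2.4, -1.5]
opening: 0.496
```

```bash
python3 -c "
from h import *
goto([-.009,.004,.152],tool([0,1,0]))
"
```

```text
t 12.78 lane [-0.1174  0.0032  0.1507] F [-2.35 -1.23 -1.48] open 0.5
turn units [ 0.    0.05 -0.  ] | shift units now [ 5.42 -0.07  0.02] | after turn [ 5.42 -0.07  0.04]
```

>>> send_rows:
  motion:
    - [[0,0,0,0.13,0,0,0],[0,0,0,0.13,0,0,0],[0,0,0,0.13,0,0,0],[0,0,0,0.13,0,0,0],[0,0,0,0.13,0,0,0]]

```text
clock: 13.2
tool_pos: [0.5611, 0.1793, 0.1508]
eef_rot: [-0.496, 0.504, -0.503, 0.497]
contact_force: [0.1, 2.7, -1.3]
opening: 0.502
```

>>> send_rows:
  motion:
    - [[0,0,0,0.13,0,0,0],[0,0,0,0.13,0,0,0],[0,0,0,0.13,0,0,0],[0,0,0,0.13,0,0,0],[0,0,0,0.13,0,0,0]]

```text
clock: 13.62
tool_pos: [0.5611, 0.1664, 0.1508]
eef_rot: [-0.496, 0.504, -0.503, 0.497]
contact_force: [-1.2, 3.2, 0.6]
opening: 0.501
```

```bash
python3 -c "
from h import *
from plant import imaging
goto([-.009,.004,.152],tool([0,1,0]))
d=imaging.snapshot('side');a=d['img'][110:230,200:350,::-1];cv2.imwrite('pics/s7.png',cv2.resize(a,None,fx=5,fy=5))
"
```

```text
t 13.62 lane [-0.0915  0.0034  0.1508] F [-3.15 -1.3   0.62] open 0.5
turn units [-0.    0.05 -0.01] | shift units now [ 4.12 -0.06  0.01] | after turn [ 4.12 -0.06  0.03]
```

View pics/s7.png

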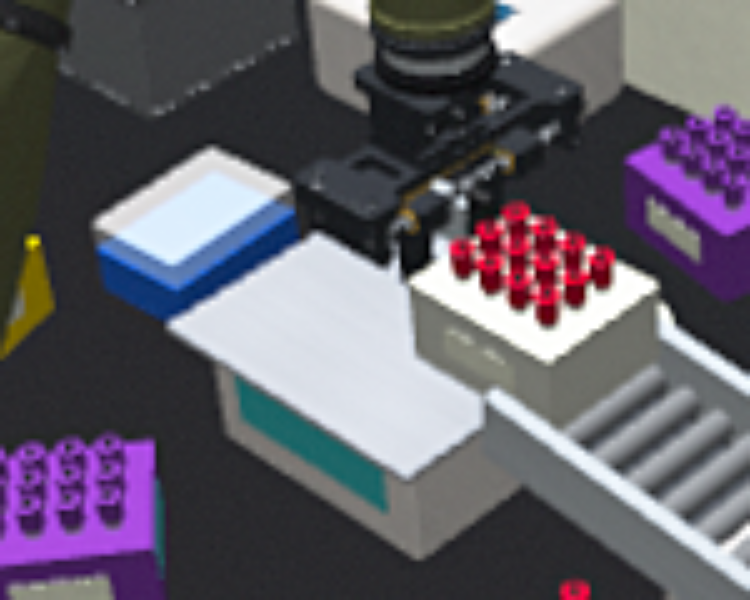

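The front of the rack has gone in between the rails at (560,400). I'll keep going slowly.

>>> send_rows:
  motion:
    - [[0,0,0,0.12,0,0,0],[0,0,0,0.12,0,0,0],[0,0,0,0.12,0,0,0],[0,0,0,0.12,0,0,0],[0,0,0,0.12,0,0,0]]

```text
clock: 14.08
tool_pos: [0.561, 0.1544, 0.1509]
eef_rot: [-0.496, 0.503, -0.503, 0.497]
contact_force: [-1.1, 4.2, 2.3]
opening: 0.5
```

>>> send_rows:
  motion:
    - [[0,0,0,0.1,0,0,0],[0,0,0,0.1,0,0,0],[0,0,0,0.1,0,0,0],[0,0,0,0.1,0,0,0],[0,0,0,0.1,0,0,0]]

```text
clock: 14.5
tool_pos: [0.5609, 0.1446, 0.1509]
eef_rot: [-0.496, 0.503, -0.503, 0.497]
contact_force: [-0.9, 4.2, 3.7]
opening: 0.499
```

>>> send_rows:
  motion:
    - [[0,0,0,0.1,0,0,0],[0,0,0,0.1,0,0,0],[0,0,0,0.1,0,0,0],[0,0,0,0.1,0,0,0],[0,0,0,0.1,0,0,0]]

```text
clock: 14.92
tool_pos: [0.5607, 0.1326, 0.1503]
eef_rot: [0.497, -0.503, 0.504, -0.496]
contact_force: [0.4, 1.2, -0.7]
opening: 0.503
```

```bash
python3 -c "
from h import *
from plant import imaging
goto([-.009,.004,.152],tool([0,1,0]))
d=imaging.snapshot('side');a=d['img'][110:280,220:430,::-1];cv2.imwrite('pics/s8.png',cv2.resize(a,None,fx=3.5,fy=3.5))
"
```

```text
t 14.92 lane [-0.0577  0.0037  0.1503] F [-1.16  0.33 -0.72] open 0.5
turn units [0.   0.04 0.02] | shift units now [ 2.43 -0.08  0.01] | after turn [ 2.43 -0.08  0.02]
```

View pics/s8.png

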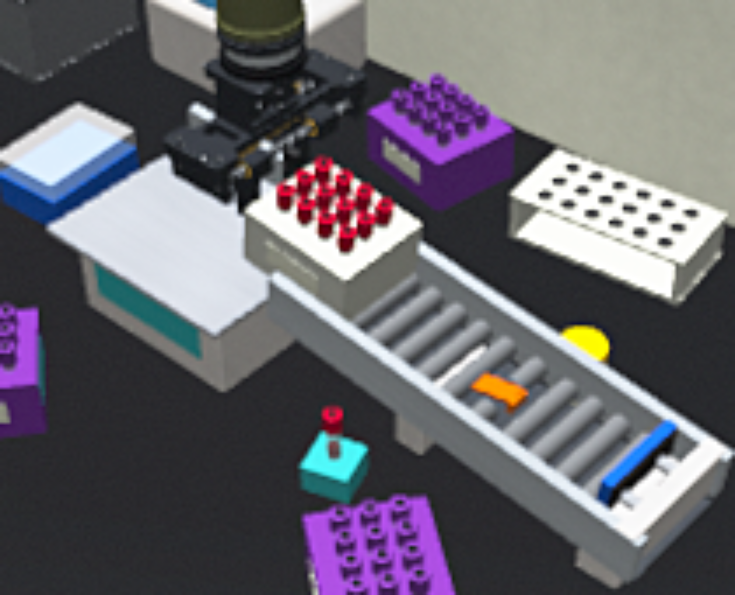

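The rack has tilted onto the rollers and the force has dropped to 1 N. I'll keep nudging it slowly until it leaves by itself.

>>> send_rows:
  motion:
    - [[0,0,0,0.1,0,0,0],[0,0,0,0.1,0,0,0],[0,0,0,0.1,0,0,0],[0,0,0,0.1,0,0,0],[0,0,0,0.1,0,0,0]]

```text
clock: 15.38
tool_pos: [0.5604, 0.1241, 0.1506]
eef_rot: [-0.497, 0.504, -0.503, 0.496]
contact_force: [0.5, -0.2, -0.7]
opening: 0.5
```

```bash
python3 -c "
from h import *
from plant import imaging
goto([-.009,.004,.152],tool([0,1,0]))
d=imaging.snapshot('side');a=d['img'][110:280,220:430,::-1];cv2.imwrite('pics/s9.png',cv2.resize(a,None,fx=3.5,fy=3.5))
"
```

```text
t 15.38 lane [-0.0492  0.0035  0.1506] F [ 0.2   0.49 -0.72] open 0.5
turn units [0.   0.05 0.  ] | shift units now [ 2.01 -0.07  0.02] | after turn [ 2.01 -0.07  0.03]
```

View pics/s9.png

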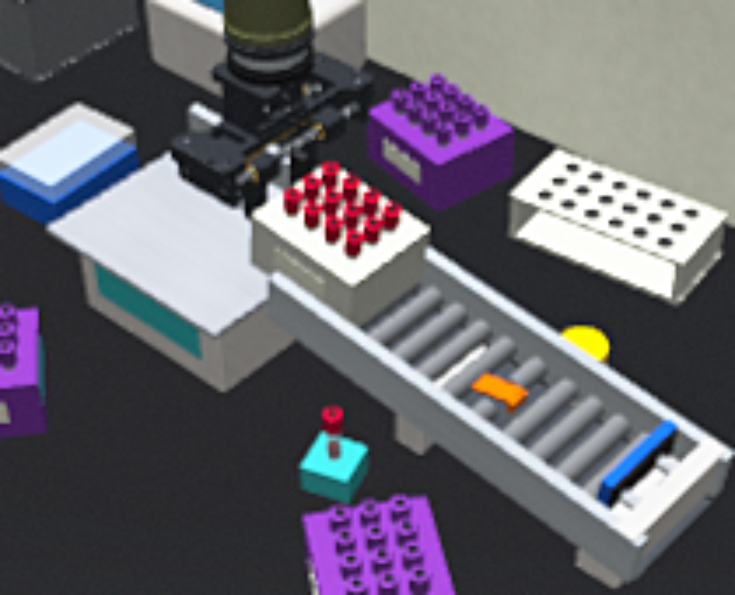

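>>> send_rows:
  motion:
    - [[0,0,0,0.1,0,0,0],[0,0,0,0.1,0,0,0],[0,0,0,0.1,0,0,0],[0,0,0,0.1,0,0,0],[0,0,0,0.1,0,0,0]]

```text
clock: 15.85
tool_pos: [0.5604, 0.1142, 0.1507]
eef_rot: [-0.496, 0.504, -0.503, 0.496]
contact_force: [0.1, 0.4, -0.5]
opening: 0.499
```

>>> send_rows:
  motion:
    - [[0,0,0,0.1,0,0,0],[0,0,0,0.1,0,0,0],[0,0,0,0.1,0,0,0],[0,0,0,0,0,0,0],[0,0,0,0,0,0,0]]

```text
clock: 16.27
tool_pos: [0.5603, 0.1081, 0.1507]
eef_rot: [0.496, -0.504, 0.504, -0.496]
contact_force: [-0.1, 0.9, 0.1]
opening: 0.502
```

```bash
python3 -c "
from h import *
from plant import imaging
goto([-.009,.004,.152],tool([0,1,0]))
d=imaging.snapshot('side');a=d['img'][110:280,220:430,::-1];cv2.imwrite('pics/s10.png',cv2.resize(a,None,fx=3.5,fy=3.5))
"
```

```text
t 16.27 lane [-0.0332  0.0037  0.1507] F [-0.93 -0.15  0.1 ] open 0.5
turn units [0.   0.05 0.  ] | shift units now [ 1.21 -0.06  0.01] | after turn [ 1.21 -0.06  0.02]
```

View pics/s10.png

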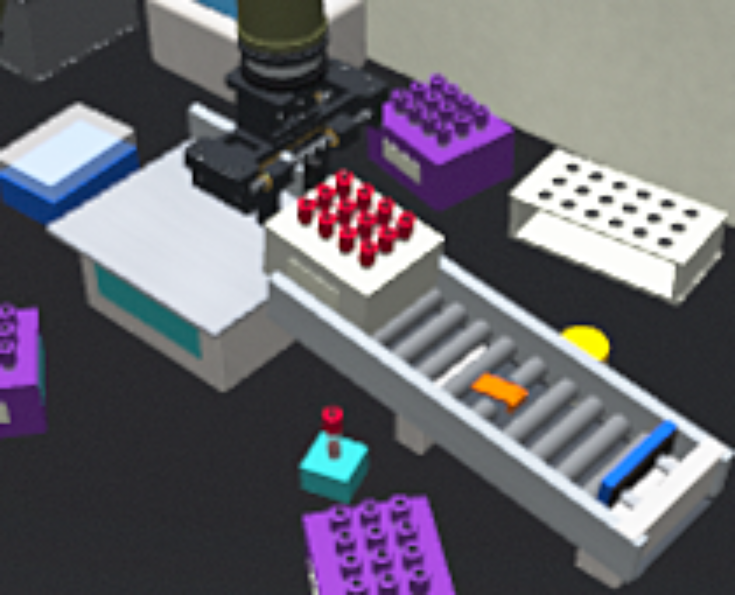

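Still waiting on the shelf edge: the fingers at (270,205) are touching and the rack has not run off. I'll go on.

>>> send_rows:
  motion:
    - [[0,0,0,0.1,0,0,0],[0,0,0,0.1,0,0,0],[0,0,0,0.1,0,0,0],[0,0,0,0.1,0,0,0],[0,0,0,0.1,0,0,0]]

```text
clock: 16.73
tool_pos: [0.5601, 0.0982, 0.1507]
eef_rot: [-0.496, 0.504, -0.504, 0.496]
contact_force: [0.4, 1.0, -0.9]
opening: 0.497
```

>>> send_rows:
  motion:
    - [[0,0,0,0.1,0,0,0],[0,0,0,0.1,0,0,0],[0,0,0,0.1,0,0,0],[0,0,0,0.1,0,0,0],[0,0,0,0,0,0,0]]

```text
clock: 17.15
tool_pos: [0.56, 0.0896, 0.1507]
eef_rot: [0.496, -0.504, 0.504, -0.496]
contact_force: [-0.4, 0.4, -0.4]
opening: 0.5
```

```bash
python3 -c "
from h import *
from plant import imaging
goto([-.009,.004,.152],tool([0,1,0]))
d=imaging.snapshot('side');a=d['img'][110:280,220:430,::-1];cv2.imwrite('pics/s11.png',cv2.resize(a,None,fx=3.5,fy=3.5))
"
```

```text
t 17.15 lane [-0.0147  0.0038  0.1507] F [-0.34 -0.41 -0.36] open 0.5
turn units [0.   0.04 0.01] | shift units now [ 0.28 -0.06  0.01] | after turn [ 0.28 -0.06  0.01]
```

View pics/s11.png

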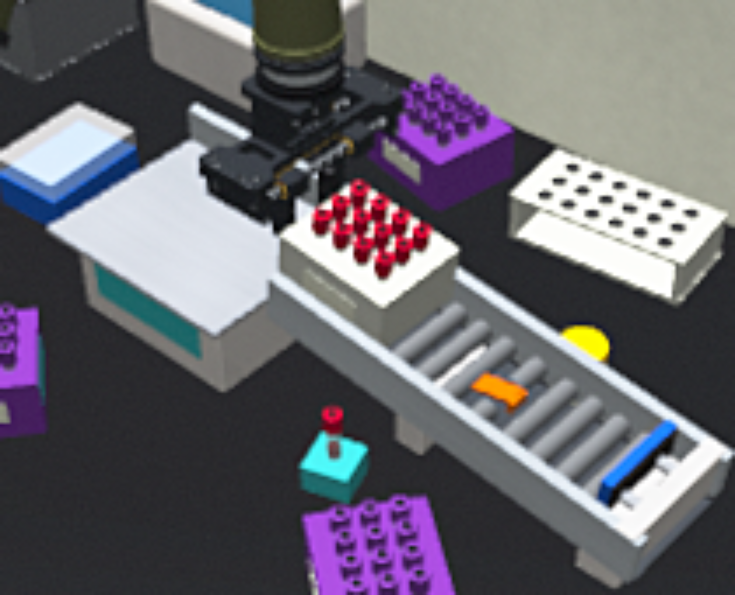

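>>> send_rows:
  motion:
    - [[0,0,0,0.1,0,0,0],[0,0,0,0.1,0,0,0],[0,0,0,0.1,0,0,0],[0,0,0,0.1,0,0,0],[0,0,0,0.1,0,0,0]]

```text
clock: 17.62
tool_pos: [0.5599, 0.0801, 0.1507]
eef_rot: [0.496, -0.504, 0.504, -0.496]
contact_force: [-0.7, -0.2, 0.5]
opening: 0.498
```

>>> send_rows:
  motion:
    - [[0,0,0,0,0,0,0],[0,0,0,0,0,0,0],[0,0,0,0,0,0,0],[0,0,0,0,0,0,0],[0,0,0,0,0,0,0]]

```text
clock: 18.03
tool_pos: [0.5599, 0.0806, 0.1507]
eef_rot: [-0.496, 0.503, -0.503, 0.497]
contact_force: [1.1, -0.2, -0.8]
opening: 0.498
```

```bash
python3 -c "
from h import *
from plant import imaging
goto([-.009,.004,.152],tool([0,1,0]))
d=imaging.snapshot('side');a=d['img'][110:280,220:430,::-1];cv2.imwrite('pics/s12.png',cv2.resize(a,None,fx=3.5,fy=3.5))
"
```

```text
t 18.03 lane [-0.0056  0.0038  0.1507] F [ 0.19  1.12 -0.78] open 0.5
turn units [-0.    0.06 -0.  ] | shift units now [-0.17 -0.06  0.01] | after turn [-0.17 -0.06  0.01]
```

View pics/s12.png

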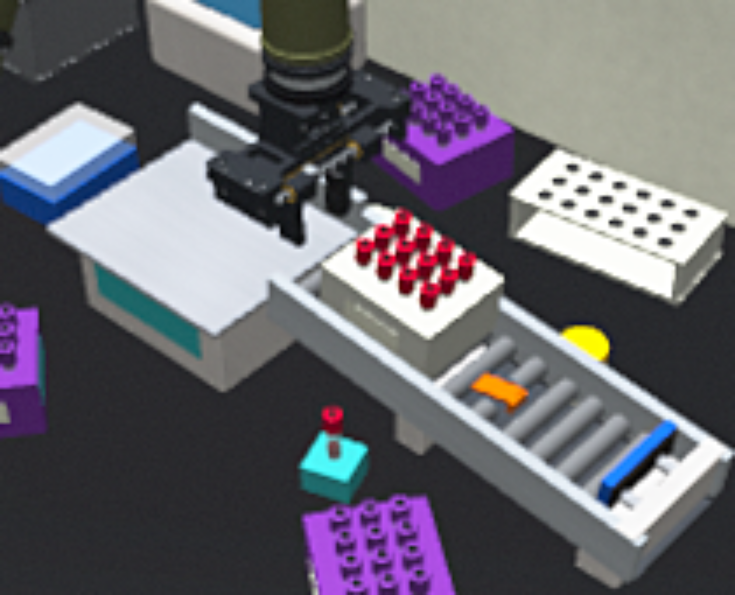

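Now it is rolling by itself, and the gap behind it at (330,230) is clear. While it rolls I'll pitch the tool 7° so its x axis runs along the slope.

>>> send_rows:
  motion:
    - [[0,0,0.5,0,0,0,0],[0,0,0.5,0,0,0,0],[0,0,0.5,0,0,0,0],[0,0,0,0,0,0,0],[0,0,0,0,0,0,0]]

```text
clock: 18.5
tool_pos: [0.56, 0.0796, 0.1507]
eef_rot: [-0.465, 0.533, -0.473, 0.525]
contact_force: [-0.2, 0.0, 0.1]
opening: 0.499
```

>>> send_rows:
  motion:
    - [[0,0,0,0,0,0,0],[0,0,0,0,0,0,0],[0,0,0,0,0,0,0],[0,0,0,0,0,0,0],[0,0,0,0,0,0,0]]

```text
clock: 18.92
tool_pos: [0.5599, 0.0809, 0.1507]
eef_rot: [-0.466, 0.532, -0.473, 0.526]
contact_force: [0.4, 0.0, -0.2]
opening: 0.496
```

```bash
python3 -c "
from h import *
from plant import imaging
goto([.19,.0,.1],tool([0,1,0],.122))
d=imaging.snapshot('side');a=d['img'][110:280,220:430,::-1];cv2.imwrite('pics/s13.png',cv2.resize(a,None,fx=3.5,fy=3.5))
"
```

```text
t 18.92 lane [-0.006   0.0038  0.1507] F [-0.05  0.44 -0.19] open 0.5
turn units [0.01 0.06 0.03] | shift units now [10.03  1.35 -0.24] | after turn [10.04  1.32 -0.19]
```

View pics/s13.png

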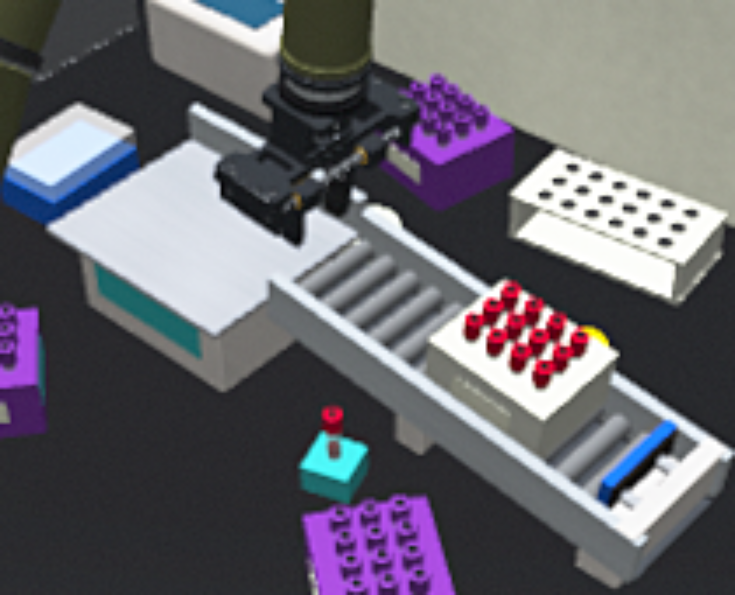

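The rack is partway down, its front at (545,450), and rolling freely. I'll follow well behind without touching it.

>>> send_rows:
  motion:
    - [[0,0.06,0,0.5,0,0,0],[0,0,0,0.7,0,0,0],[0,0,0,0.8,0,0,0],[0,0,0,0.6,0,0,0],[0,0,0,0.4,0,0,0]]

```text
clock: 19.38
tool_pos: [0.5586, 0.0182, 0.1432]
eef_rot: [-0.464, 0.534, -0.475, 0.523]
contact_force: [0.5, 0.1, -0.7]
opening: 0.501
```

>>> send_rows:
  motion:
    - [[0,0,0,0,0,0,0],[0,0,0,0,0,0,0],[0,0,0,0,0,0,0],[0,0,0,0,0,0,0],[0,0,0,0,0,0,0]]

```text
clock: 19.8
tool_pos: [0.5589, 0.022, 0.1436]
eef_rot: [-0.464, 0.533, -0.473, 0.525]
contact_force: [0.2, -0.8, -0.2]
opening: 0.5
```

>>> send_rows:
  motion:
    - [[0,0,0,0,0,0,0],[0,0,0,0,0,0,0],[0,0,0,0,0,0,0],[0,0,0,0,0,0,0],[0,0,0,0,0,0,0]]

```text
clock: 20.22
tool_pos: [0.5588, 0.0209, 0.1435]
eef_rot: [-0.464, 0.534, -0.474, 0.525]
contact_force: [0.1, -0.6, 0.6]
opening: 0.503
```

```bash
python3 -c "
from h import *
from plant import imaging
goto([.199,.0,.12],tool([0,1,0],.122))
d=imaging.snapshot('side');a=d['img'][150:290,270:440,::-1];cv2.imwrite('pics/s14.png',cv2.resize(a,None,fx=4.2,fy=4.2,interpolation=cv2.INTER_CUBIC))
d=imaging.snapshot('top');a=d['img'][160:250,290:450,::-1];cv2.imwrite('pics/t14.png',cv2.resize(a,None,fx=5,fy=5,interpolation=cv2.INTER_CUBIC))
"
```

```text
t 20.22 lane [0.054  0.0038 0.1435] F [0.61 0.16 0.61] open 0.5
turn units [ 0.01 -0.01  0.02] | shift units now [ 7.34  0.3  -0.19] | after turn [ 7.34  0.29 -0.19]
```

View pics/s14.png

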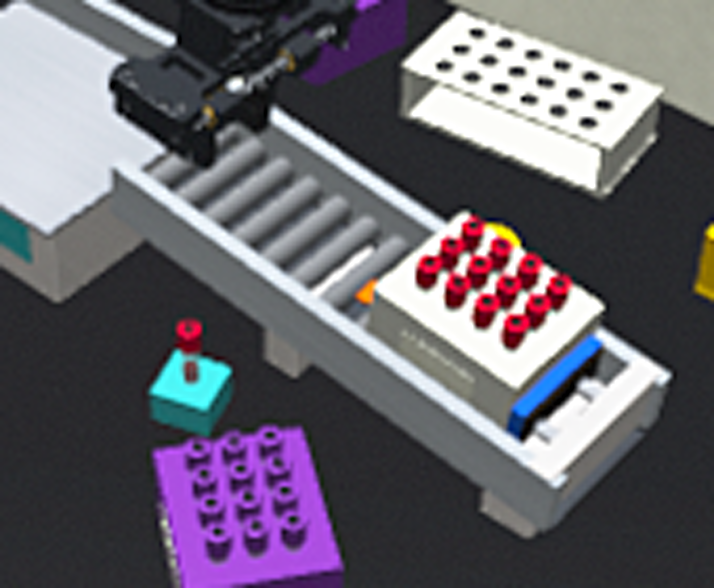

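View pics/t14.png

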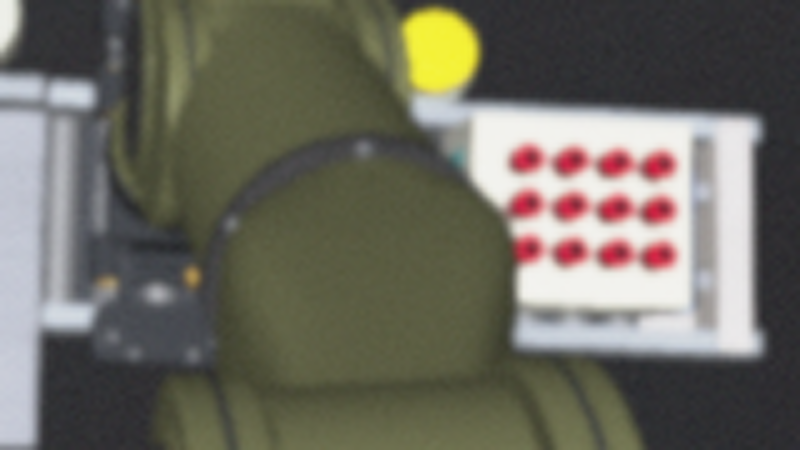

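The rack rests flat against the blue stop at (555,385), square and on the fence side. The stop is still out, and part of the orange catch shows at (365,292). I'll move in behind it.

>>> send_rows:
  motion:
    - [[0,0,0,0.6,0.1,0,0],[0,0,0,1,0.1,0,0],[0,0,0,1,0.1,0,0],[0,0,0,1,0,0,0],[0,0,0,1,0,0,0]]

```text
clock: 20.73
tool_pos: [0.5566, -0.0718, 0.126]
eef_rot: [-0.464, 0.534, -0.474, 0.524]
contact_force: [1.1, -0.8, -0.2]
opening: 0.501
```

>>> send_rows:
  motion:
    - [[0,0,0,1,0,0,0],[0,0,0,0.8,0,0,0],[0,0,0,0.5,0,0,0],[0,0,0,0.2,0,0,0],[0,0,0,0.1,0,0,0]]

```text
clock: 21.15
tool_pos: [0.5559, -0.1222, 0.1201]
eef_rot: [-0.464, 0.534, -0.474, 0.524]
contact_force: [0.5, 0.1, 0.2]
opening: 0.498
```

```bash
python3 -c "
from h import *
from plant import imaging
goto([.22,.0038,.1175],tool([0,1,0],.122))
d=imaging.snapshot('side');a=d['img'][150:290,270:440,::-1];cv2.imwrite('pics/s15.png',cv2.resize(a,None,fx=4.2,fy=4.2,interpolation=cv2.INTER_CUBIC))
"
```

```text
t 21.15 lane [0.1972 0.0035 0.1201] F [-0.13  0.49  0.24] open 0.5
turn units [ 0.01 -0.02  0.02] | shift units now [ 1.15 -0.01  0.02] | after turn [ 1.15 -0.01  0.01]
```

View pics/s15.png

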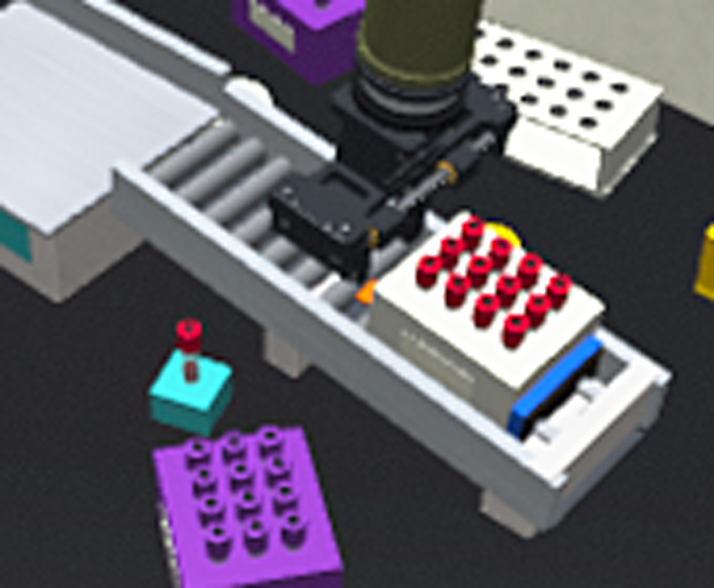

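>>> send_rows:
  motion:
    - [[0,0,0,0.3,0,0,0],[0,0,0,0.3,0,0,0],[0,0,0,0.2,0,0,0],[0,0,0,0.1,0,0,0],[0,0,0,0.05,0,0,0]]

```text
clock: 21.62
tool_pos: [0.5558, -0.1407, 0.118]
eef_rot: [-0.464, 0.534, -0.474, 0.524]
contact_force: [-0.3, -0.3, 0.4]
opening: 0.501
```

>>> send_rows:
  motion:
    - [[0,0,0,0.06,0,0,0],[0,0,0,0.06,0,0,0],[0,0,0,0.06,0,0,0],[0,0,0,0.06,0,0,0],[0,0,0,0.06,0,0,0]]

```text
clock: 22.03
tool_pos: [0.5557, -0.1449, 0.1175]
eef_rot: [-0.464, 0.534, -0.473, 0.525]
contact_force: [0.2, 3.4, 1.2]
opening: 0.502
```

```bash
python3 -c "
from h import *
goto([.22,.0038,.1175],tool([0,1,0],.122))
"
```

```text
t 22.03 lane [0.2199 0.0037 0.1175] F [-3.4   0.16  1.16] open 0.5
turn units [0.01 0.   0.01] | shift units now [ 0. -0.  0.] | after turn [ 0. -0.  0.]
```

Contact at 3.4 N, exactly where predicted. Now I'll press the spring in slowly.

>>> send_rows:
  motion:
    - [[0,0,0,0.06,0,0,0],[0,0,0,0.06,0,0,0],[0,0,0,0.06,0,0,0],[0,0,0,0.06,0,0,0],[0,0,0,0.06,0,0,0]]

```text
clock: 22.45
tool_pos: [0.5556, -0.1517, 0.1166]
eef_rot: [-0.464, 0.534, -0.474, 0.525]
contact_force: [-0.2, 6.2, 1.8]
opening: 0.499
```

>>> send_rows:
  motion:
    - [[0,0,0,0.05,0,0,0],[0,0,0,0.05,0,0,0],[0,0,0,0.04,0,0,0],[0,0,0,0.04,0,0,0],[0,0,0,0,0,0,0]]

```text
clock: 22.87
tool_pos: [0.5555, -0.1539, 0.1163]
eef_rot: [-0.464, 0.534, -0.473, 0.525]
contact_force: [-0.1, 8.6, 3.9]
opening: 0.498
```

```bash
python3 -c "
from h import *
goto([.2318,.0038,.116],tool([0,1,0],.122))
"
```

```text
t 22.87 lane [0.2289 0.0037 0.1163] F [-8.62 -0.25  3.91] open 0.5
turn units [ 0.01  0.   -0.01] | shift units now [ 0.15 -0.    0.01] | after turn [ 0.15 -0.    0.01]
```

```bash
python3 -c "
from h import *
from plant import imaging,get_state
goto([.2318,.0038,.116],tool([0,1,0],.122))
d=imaging.snapshot('side');a=d['img'][175:275,330:440,::-1];cv2.imwrite('pics/s16.png',cv2.resize(a,None,fx=6,fy=6,interpolation=cv2.INTER_CUBIC))
d=imaging.snapshot('wrist');cv2.imwrite('pics/w16.png',d['img'][:,:,::-1])
goto([.2318,.0038,.116],tool([0,1,0],.122))
"
```

```text
t 22.87 lane [0.2289 0.0037 0.1163] F [-8.62 -0.25  3.91] open 0.5
turn units [ 0.01  0.   -0.01] | shift units now [ 0.15 -0.    0.01] | after turn [ 0.15 -0.    0.01]
t 22.97 lane [0.2289 0.0037 0.1164] F [-7.12 -0.81  3.14] open 0.5
turn units [ 0.01  0.   -0.01] | shift units now [0.15 0.   0.  ] | after turn [0.15 0.   0.  ]
```

View pics/s16.png

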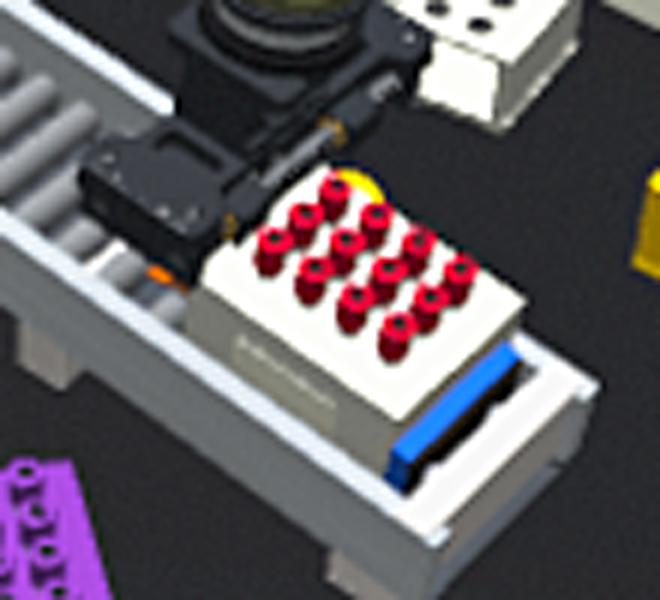

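View pics/w16.png

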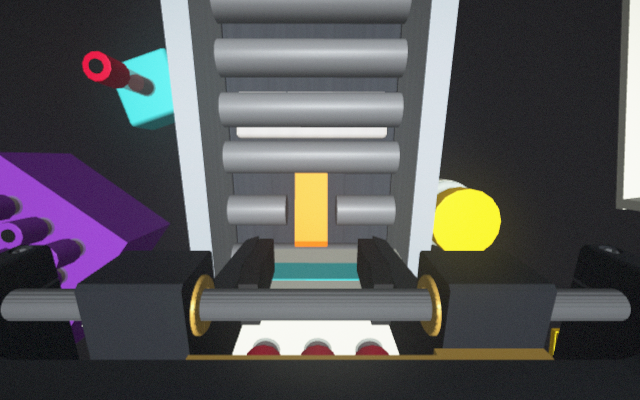

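The wrist view shows the orange catch at (311,210), with its lower edge at about v=246 meeting the rack's grey rear face. I'll project where that edge should appear when up and when pressed down.

```bash
cat >> h.py <<'E'
def slope(s,y,h):
    c,n=np.cos(.122),np.sin(.122); return world([s*c+h*n,y,.1-s*n+h*c])
def wproj(d,X,st):
    R=Ro.from_quat(st["eef_rot"]); T=d["hand_eye"]
    Pt=R.inv().apply(np.atleast_2d(X)-st["tool_pos"]); Pc=(Pt-T[:3,3])@T[:3,:3]
    p=Pc@d["camera_matrix"].T; return p[:,:2]/p[:,2:]
E
python3 -c "
from h import *
from plant import imaging,get_state
st=get_state(); d=imaging.snapshot('wrist')
print(d['hand_eye'].round(3))
p=lane(st['tool_pos']);c,n=np.cos(.122),np.sin(.122)
print('tcp s,h',p[0]*c-(p[2]-.1)*n, p[0]*n+(p[2]-.1)*c)
for nm,a in dict(edge_up=(.233,0,.006),edge_up0=(.233,0,0),edge_dn=(.233,0,-.001),hinge=(.185,0,0),rackbot=(.235,0,0),rackbot2=(.234,0,.006),racktop=(.235,0,.06)).items(): print(nm,wproj(d,slope(*a),st).round(1))
"
```

```text
[[-0.001  0.963  0.268 -0.069]
 [-0.    -0.268  0.963 -0.131]
 [ 1.     0.001  0.    -0.   ]
 [ 0.     0.     0.     1.   ]]
tcp s,h 0.22520306474631963 0.04409540773046888
edge_up [[309.4 249.9]]
edge_up0 [[309.6 246. ]]
edge_dn [[309.6 245.3]]
hinge [[309.2 170.6]]
rackbot [[309.6 248.9]]
rackbot2 [[309.4 251.4]]
racktop [[307.  305.3]]
```

The rear face is now at s≈0.234, so the stop is in by about 9 mm. The catch needs about 10 mm, so I'll press a little further in half-millimetre rows.

>>> send_rows:
  motion:
    - [[0,0,0,0.03,0,0,0],[0,0,0,0.03,0,0,0],[0,0,0,0.02,0,0,0],[0,0,0,0,0,0,0],[0,0,0,0,0,0,0]]

```text
clock: 23.43
tool_pos: [0.5555, -0.154, 0.1164]
eef_rot: [-0.464, 0.534, -0.472, 0.526]
contact_force: [-0.7, 10.1, 5.4]
opening: 0.495
```

>>> send_rows:
  motion:
    - [[0,0,0,0.02,0,0,0],[0,0,0,0.02,0,0,0],[0,0,0,0,0,0,0],[0,0,0,0,0,0,0],[0,0,0,0,0,0,0]]

```text
clock: 23.85
tool_pos: [0.5555, -0.154, 0.1163]
eef_rot: [-0.464, 0.535, -0.472, 0.526]
contact_force: [-0.7, 10.9, 5.9]
opening: 0.502
```

```bash
python3 -c "
from h import *
from plant import imaging,get_state
st=get_state(); d=imaging.snapshot('wrist')
p=lane(st['tool_pos']);c,n=np.cos(.122),np.sin(.122)
print('tcp s,h',p[0]*c-(p[2]-.1)*n, p[0]*n+(p[2]-.1)*c, (st['contact_force']@RL).round(1))
for nm,a in dict(edge_up=(.233,0,.006),edge_dn=(.233,0,-.001)).items(): print(nm,wproj(d,slope(*a),st).round(1))
a=d['img'][140:300,220:400,::-1];cv2.imwrite('pics/w17.png',cv2.resize(a,None,fx=3.5,fy=3.5))
"
```

```text
tcp s,h 0.22527746331043788 0.04408386639785894 [-10.9  -0.9   5.9]
edge_up [[309.5 250. ]]
edge_dn [[309.7 245.4]]
```

View pics/w17.png

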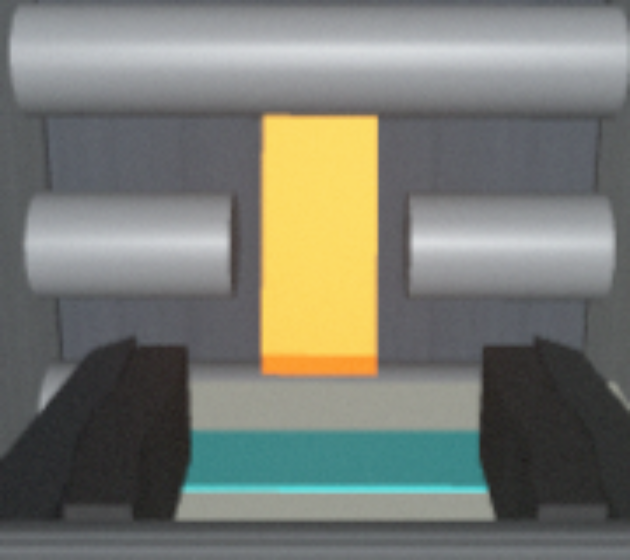

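The position no longer advances while the force rises to 10.9 N, so this feels like the end of travel. I'll check the plate's travel by its blue centroid in the side view, against the first picture.

```bash
python3 -c "
from h import *
from plant import imaging
d=imaging.snapshot('side'); b=cv2.imread('pics/side0.png')
def far(im):
    im=im[200:270,380:425].astype(int); m=(im[:,:,0]>im[:,:,2]+80); v,u=np.nonzero(m); 
    # project mask onto normal direction of lane
    return np.c_[u+380,v+200]
p0=proj(d,slope(.345,0,.034))[0];p1=proj(d,slope(.357,0,.034))[0];e=p1-p0;print('px for 12mm',e,np.linalg.norm(e))
# transverse direction
t=proj(d,slope(.345,.04,.034))[0]-p0; nrm=np.array([-t[1],t[0]])/np.linalg.norm(t); k=e@nrm
A=far(b);B=far(d['img'][:,:,::-1]); print(len(A),len(B))
for P in (A,B): 
  q=(P-p0)@nrm/k*12; print('mm along: pct5/50/95',np.percentile(q,[2,50,98]).round(1))
a=d['img'][175:275,330:440,::-1];cv2.imwrite('pics/s17.png',cv2.resize(a,None,fx=6,fy=6,interpolation=cv2.INTER_CUBIC))
"
```

```text
px for 12mm [3.47795156 2.4108578 ] 4.231829674674945
122 131
mm along: pct5/50/95 [-2.9  3.4  9.9]
mm along: pct5/50/95 [ 8.6 15.3 22.1]
```

View pics/s17.png

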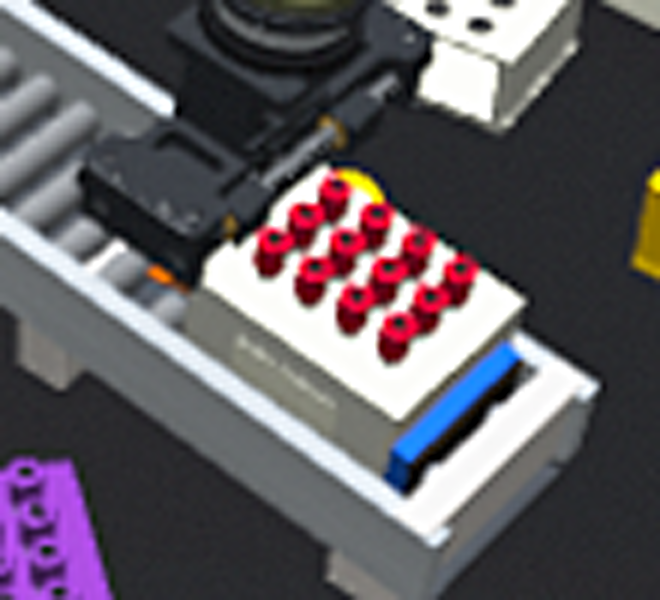

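The plate has travelled 11.9 mm, so it is at its end. I'll back off slowly and look for it being held at about 8 mm.

>>> send_rows:
  motion:
    - [[0,0,0,-0.08,0,0,0],[0,0,0,-0.1,0,0,0],[0,0,0,-0.1,0,0,0],[0,0,0,-0.15,0,0,0],[0,0,0,-0.2,0,0,0]]

```text
clock: 24.37
tool_pos: [0.5557, -0.1472, 0.1172]
eef_rot: [-0.464, 0.533, -0.475, 0.524]
contact_force: [0.9, -0.6, -0.1]
opening: 0.502
```

>>> send_rows:
  motion:
    - [[0,0,0,-0.4,0,0,0],[0,0,0,-0.6,0,0,0],[0,0,0,-0.8,0,0,0],[0,0,0,-0.8,0,0,0],[0,0,0,-0.5,0,0,0]]

```text
clock: 24.78
tool_pos: [0.557, -0.0815, 0.1251]
eef_rot: [-0.465, 0.533, -0.473, 0.525]
contact_force: [0.4, 0.2, 0.5]
opening: 0.501
```

```bash
cat > chk.py <<'E'
from h import *
from plant import imaging,get_state
import sys
st=get_state();print(st['clock'],(st['contact_force']@RL).round(1))
w=imaging.snapshot('wrist');cv2.imwrite(f'pics/w{sys.argv[1]}.png',w['img'][:,:,::-1])
d=imaging.snapshot('side'); b=cv2.imread('pics/side0.png')
def far(im):
    im=im[200:270,380:425].astype(int); m=(im[:,:,0]>im[:,:,2]+80); v,u=np.nonzero(m); return np.c_[u+380,v+200]
p0=proj(d,slope(.345,0,.034))[0];p1=proj(d,slope(.357,0,.034))[0];e=p1-p0
t=proj(d,slope(.345,.04,.034))[0]-p0; nrm=np.array([-t[1],t[0]])/np.linalg.norm(t); k=e@nrm
A=far(b);B=far(d['img'][:,:,::-1])
q=[(P-p0)@nrm/k*12 for P in(A,B)]; print('travel mm',(np.percentile(q[1],[2,50,98])-np.percentile(q[0],[2,50,98])).round(1))
a=d['img'][175:275,310:440,::-1];cv2.imwrite(f'pics/s{sys.argv[1]}.png',cv2.resize(a,None,fx=5.5,fy=5.5,interpolation=cv2.INTER_CUBIC))
E
python3 chk.py 18
```

```text
24.7833 [-0.2  0.4  0.5]
travel mm [7.7 7.9 8.2]
```

View pics/s18.png

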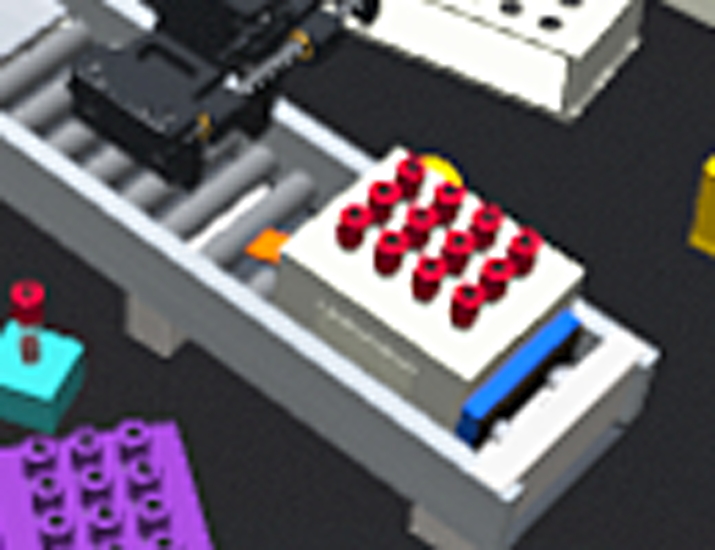

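View pics/w18.png

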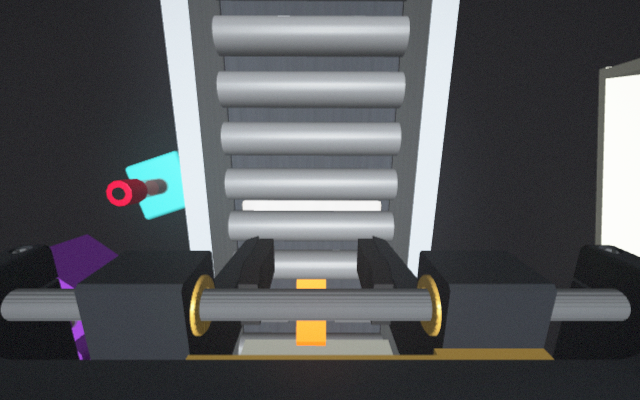

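Released, the stop stays in by 7.9 mm, so the catch is holding the rack. I'll raise the arm clear and check once more after a second.

>>> send_rows:
  motion:
    - [[0,0,0,-0.5,-0.5,0,0],[0,0,0,-0.5,-1,0,0],[0,0,0,-0.3,-1,0,0],[0,0,0,0,-1,0,0],[0,0,0,0,-1,0,0]]

```text
clock: 25.3
tool_pos: [0.5571, -0.0693, 0.219]
eef_rot: [-0.464, 0.534, -0.474, 0.524]
contact_force: [-0.2, -0.1, -0.7]
opening: 0.502
```

>>> send_rows:
  motion:
    - [[0,0,0,0,-0.3,0,0],[0,0,0,0,0,0,0],[0,0,0,0,0,0,0],[0,0,0,0,0,0,0],[0,0,0,0,0,0,0]]

```text
clock: 25.72
tool_pos: [0.5564, -0.0696, 0.222]
eef_rot: [-0.465, 0.534, -0.473, 0.524]
contact_force: [-0.2, -0.3, -0.2]
opening: 0.502
```

>>> send_rows:
  motion:
    - [[0,0,0,0,0,0,0],[0,0,0,0,0,0,0],[0,0,0,0,0,0,0],[0,0,0,0,0,0,0],[0,0,0,0,0,0,0]]

```text
clock: 26.13
tool_pos: [0.5571, -0.0697, 0.2231]
eef_rot: [-0.464, 0.534, -0.474, 0.524]
contact_force: [-0.0, -0.4, 0.3]
opening: 0.5
```

```bash
python3 chk.py 19; python3 -c "
from plant import imaging
import cv2
cv2.imwrite('pics/full19.png',imaging.snapshot('side')['img'][:,:,::-1])"
```

```text
26.1333 [ 0.4 -0.   0.3]
travel mm [7.8 7.9 8.2]
```

View pics/w19.png

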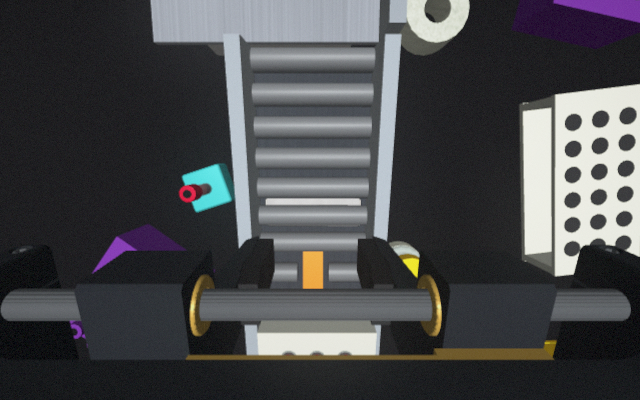

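View pics/full19.png

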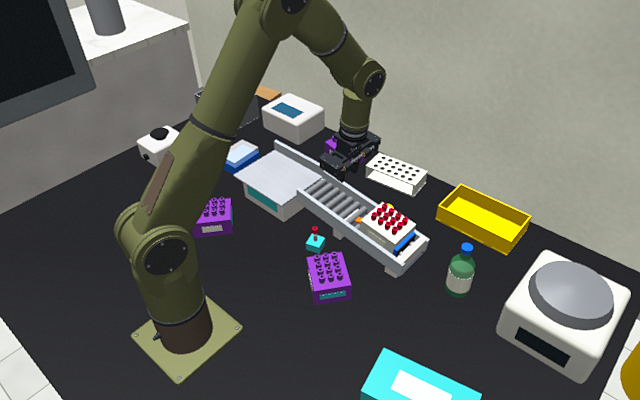

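The rack sits held at the stop at (390,222), steady at 7.9 mm after more than a second. Nothing touches it and the bystanders have not moved.

```bash
python3 -c "
from plant import job; print(job.finish_job())"
```

```text
the job is handed in; nothing more can be done
None
```

The rack is docked and held by the orange catch, and the job is handed in at about 26 s of the 58 s allowed. No verdict was reported.

**What I did**
1. I squared the rack with both fingers and felt the fence at 7.5 N. It then sat within about 0.004 rad of square.
2. I pushed it slowly off the shelf at about 25–30 mm/s. It rolled down by itself to rest against the stop, which was still out.
3. I pressed it home along the slope to the end of the stop, peaking at about 11 N along the lane and 6 N vertically, and backed off.

**Last checks**
- **Stop:** the plate had moved 11.9 mm under pressure. It stayed in by 7.9 mm both right after release and 1.3 s later with the arm clear, which matches the 8 mm the catch should hold.
- **Arm and bystanders:** the final contact force was about 0, and the other things look to be where they started in the side and wrist views.

**What disagreed**
- **Push-off force:** it briefly rose to 6 N from pad friction, so I eased off and re-contacted, which brought it down to 2–3 N at first; it later peaked at about 4 N.
- **Stop travel:** the tool position suggested only about 9 mm at the end, while the side view gave 11.9 mm. I had probably taken the contact point too late, with the stop already slightly in. The 7.9 mm hold supports the side view.
- **Catch:** I judged it to be up from the stop staying in. The pictures did not clearly show its raised edge.

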